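Load the facing-block feeder and start it

ROBOT

A 6-joint arm with a two-finger parallel gripper is mounted at the origin on the work surface. World frame = base frame: x ahead of the robot, y to its left, z up, the work surface at z = 0. Lengths are in m, angles in degrees, forces in N, time in s.
With the tool pointing down it reaches from about 0.35 to 0.875 m from the base axis. Payload 4.2 kg.
Tool frame: the origin (TCP) lies on the centre line of the jaws, within the pads' length; the fingertips stand 11 mm ahead of it and the grasp point (between the pads) lies 8 mm behind it; y points along the fingers, z is the direction in which the jaws open and shut, and the axes are right-handed (so a half turn about y gives the same grasp; the last joint's range is limited). The gripper opens to 87 mm and grips with 3 to 60 N. Pads are 19 mm wide; open, the fingers measure 117 mm over their backs; the gripper's body (75 mm by 190 mm) begins 51 mm behind the grasp point.
Start: joints at [-54.74, 22.042, 0.453, 0, -68.411, -14.817], TCP at [0.218, -0.586, 0.234] pointing down, gripper open.
Joint ranges: [-179.83, 179.83], [-69.29, 118.12], [-61.27, 80.66], [-181.25, 117.63], [-171.15, -9.14], [-177.46, 177.46]. Speed limits (degrees/s): [159.86, 159.86, 180, 180, 180, 180].

INTERFACE

Orientations are given as a 3x3 rotation matrix whose columns are the frame's x, y, z axes.
In Python, from station import r, optics gives the robot as it stands. The module is installed in compiled form; this text tells all that it offers.
- The arm moves only by the tool step_arm, never from a script. Its argument "moves" is a list that holds one entry, the list of rows, each a list of 7 numbers: the turn, a rotation vector about the tool's x, y, z in rad, then the shift along the tool's x, y, z in cm, then the opening in per cent of the stroke, from 0 (shut) to 100 (fully open). A call has exactly 5 rows; each row is the pose to reach, as a shift and turn from the pose commanded when the call began, along the tool's axes at that moment; what a row does not reach only later rows make up. A row lasts 1/12 s, in which the tool goes at most 41.7 mm and 7.16 degrees, less where a joint would pass 70% of its speed; a pose out of reach is approached as far as the arm can. A call with a gripper value outside its range is refused whole. The fingers move at their own pace and stop on an object; the grip force is fixed at half the most. Time passes only in rows, so rows that repeat a pose let the fingers close, or fill a call up. It gives the time, the measured TCP pose, the force and the opening at its end, in the units of the state.
- r.sense(): the state, without advancing time (a new reading comes with each control period).
- optics.capture(name): name is "scene" or "top"; returns a dict with "image" (420x560x3 uint8, red, green, blue), "fov_y" (degrees; the focal length in pixels is half the picture's height over the tangent of half this angle, whatever the lens; pixels are square), "cx", "cy" (the principal point, pixels), "cam_to_world" (4x4, takes a point from camera to world coordinates). Camera axes: x right, y down, z forward; pixel columns grow to the right and rows downward; lengths in m; the calibration is good to about 2 mm. A picture is of the moment at which its call begins. There is no depth.
- r.finish_job(): hands the job in, once; it reports no verdict.
The state is a dict: "time_s": time; "joints": joint angles; "joint_velocities": joint speeds; "effort": joint torques, N m; "tcp_pos": TCP position; "ee_rot": TCP orientation; "wrist_force": force on the tool from outside, world axes, zero at the start; "moment": the same for the moment, N m; "gripper_width": opening from 0.0 (shut) to 1.0 (fully open).
Only numpy, scipy, OpenCV 4.12 (cv2) and the standard library are available. Lean on these libraries where they do the work, as an engineer would, in place of code of your own. Each camera call takes 0.05 s, during which the arm holds its last target.

TASK

Load the three red-faced model stones into the feeder's tilted rail: lay each on the open upper tray so that it slides down into the tube, all with their red face towards the rail's red side wall, until the three stand in a row hard against the end stop. Only then press the green membrane key on the console, gently, until it responds. Leave the plain white block and everything else on the bench where it is.

Things in the scene. Friction and masses are not known exactly. Their poses are not given: they have to be found in the camera images.
- rail: Tilted rail of the fixed block feeder, rising 26 degrees away from the robot. Origin: middle of the rail's floor at the closed low end (face of the end stop). x runs uphill along the floor, y across, z square to the floor. Side wall, lip and guide on the -y side are brick red, on the +y side bare aluminium. Three blocks against the stop take up x = 0 to 135 mm.
- rail_mouth (a point): Mouth of the tube, middle of the floor, 130 mm uphill of the stop; axes as the rail. Below it the rail is a lipped tube: 29 mm wide inside between 4 mm walls, 30.5 mm high inside under 5 mm wide lips along both top edges, outside top 34 mm above the floor. Above it lies the open tray.
- rail_tray (a point): Place to lay a block: middle of the open tray's floor, 168 mm uphill of the stop; axes as the rail. The tray (130 to 226 mm, upper end open) has no lips, only two 6 mm high guides, 28 mm apart at the mouth, widening to 44 mm. The floor is slippery: a block let go here slides by itself through the mouth down to the stop or the block before it.
- start_key: Green square membrane key, 26 x 26 mm, on top of the low white console (100 x 84 x 45 mm, fixed). Origin at the centre of the key's top face, about 48 mm above the table; z up. It hardly moves: 1.5 mm, about 5 N per mm of travel, then solid. It responds to about 4 N held for a tenth of a second, and must not be pressed harder than 40 N.
- block1: White plaster model-stone block 45 x 25 x 28 mm (length along its x, width along its y, height along its z), about 45 g, lying on the table. One long side face (its -y side) is brick red, 8 mm deep, so from above it shows a red stripe along one long edge; the rest is white. Origin at the centre of its underside.
- block1_center (a point): Centre of block1, 14 mm above the centre of its underside.
- block1_face (a point): Centre of the brick-red long side face of block1 (12.5 mm to its -y side, 14 mm up).
- block2: White plaster model-stone block 45 x 25 x 28 mm (length along its x, width along its y, height along its z), about 45 g, lying on the table. One long side face (its -y side) is brick red, 8 mm deep, so from above it shows a red stripe along one long edge; the rest is white. Origin at the centre of its underside.
- block2_center (a point): Centre of block2, 14 mm above the centre of its underside.
- block2_face (a point): Centre of the brick-red long side face of block2 (12.5 mm to its -y side, 14 mm up).
- block3: White plaster model-stone block 45 x 25 x 28 mm (length along its x, width along its y, height along its z), about 45 g, lying on the table. One long side face (its -y side) is brick red, 8 mm deep, so from above it shows a red stripe along one long edge; the rest is white. Origin at the centre of its underside.
- block3_center (a point): Centre of block3, 14 mm above the centre of its underside.
- block3_face (a point): Centre of the brick-red long side face of block3 (12.5 mm to its -y side, 14 mm up).
- plain_block: White block of the same size as the others but without any red face; not wanted, stays where it lies. Origin at the centre of its underside.
- screwdriver: Screwdriver, 150 mm long, lying among the blocks; stays there. x along its length, tip to +x.
- glue_jar: Small jar, 54 mm across, 70 mm high, standing to the robot's right; stays there. Origin at the centre of its underside.
- batten: Wooden batten 30 x 220 x 18 mm lying beyond the blocks; stays there. Origin at the centre of its underside.
- phone: Black phone 72 x 150 x 9 mm lying beyond the feeder; stays there. Origin at the centre of its underside.
Not all that is in view belongs to the job. Of the things that look like the part that bears start_key, the largest one is meant.

How it is judged (in metres and radians):
On the way, in this order (a step that is already met when the one before it is completed fails the run):
1. one block lies in the tube, red face to the red wall (((x of block1_center in the frame of rail between 0.012 and 0.119 m and y of block1_center in the frame of rail between -0.006 and 0.006 m and z of block1_center in the frame of rail between 0.008 and 0.02 m and y of block1_face in the frame of rail below -0.007 m and linear speed of block1 below 0.02 m/s) or (x of block2_center in the frame of rail between 0.012 and 0.119 m and y of block2_center in the frame of rail between -0.006 and 0.006 m and z of block2_center in the frame of rail between 0.008 and 0.02 m and y of block2_face in the frame of rail below -0.007 m and linear speed of block2 below 0.02 m/s) or (x of block3_center in the frame of rail between 0.012 and 0.119 m and y of block3_center in the frame of rail between -0.006 and 0.006 m and z of block3_center in the frame of rail between 0.008 and 0.02 m and y of block3_face in the frame of rail below -0.007 m and linear speed of block3 below 0.02 m/s))), for 0.2 s.
2. two blocks lie in the tube, red faces to the red wall ((((x of block1_center in the frame of rail between 0.012 and 0.119 m and y of block1_center in the frame of rail between -0.006 and 0.006 m and z of block1_center in the frame of rail between 0.008 and 0.02 m and y of block1_face in the frame of rail below -0.007 m and linear speed of block1 below 0.02 m/s) and (x of block2_center in the frame of rail between 0.012 and 0.119 m and y of block2_center in the frame of rail between -0.006 and 0.006 m and z of block2_center in the frame of rail between 0.008 and 0.02 m and y of block2_face in the frame of rail below -0.007 m and linear speed of block2 below 0.02 m/s)) or ((x of block1_center in the frame of rail between 0.012 and 0.119 m and y of block1_center in the frame of rail between -0.006 and 0.006 m and z of block1_center in the frame of rail between 0.008 and 0.02 m and y of block1_face in the frame of rail below -0.007 m and linear speed of block1 below 0.02 m/s) and (x of block3_center in the frame of rail between 0.012 and 0.119 m and y of block3_center in the frame of rail between -0.006 and 0.006 m and z of block3_center in the frame of rail between 0.008 and 0.02 m and y of block3_face in the frame of rail below -0.007 m and linear speed of block3 below 0.02 m/s)) or ((x of block2_center in the frame of rail between 0.012 and 0.119 m and y of block2_center in the frame of rail between -0.006 and 0.006 m and z of block2_center in the frame of rail between 0.008 and 0.02 m and y of block2_face in the frame of rail below -0.007 m and linear speed of block2 below 0.02 m/s) and (x of block3_center in the frame of rail between 0.012 and 0.119 m and y of block3_center in the frame of rail between -0.006 and 0.006 m and z of block3_center in the frame of rail between 0.008 and 0.02 m and y of block3_face in the frame of rail below -0.007 m and linear speed of block3 below 0.02 m/s)))), for 0.2 s.
3. all three blocks lie in the tube in a row against the stop, red faces to the red wall (x of block1_center in the frame of rail between 0.012 and 0.119 m and y of block1_center in the frame of rail between -0.006 and 0.006 m and z of block1_center in the frame of rail between 0.008 and 0.02 m and y of each of block1_face, block2_face, block3_face in the frame of rail below -0.007 m and linear speed of each of block1, block2, block3 below 0.02 m/s and x of block2_center in the frame of rail between 0.012 and 0.119 m and y of block2_center in the frame of rail between -0.006 and 0.006 m and z of block2_center in the frame of rail between 0.008 and 0.02 m and x of block3_center in the frame of rail between 0.012 and 0.119 m and y of block3_center in the frame of rail between -0.006 and 0.006 m and z of block3_center in the frame of rail between 0.008 and 0.02 m), for 0.2 s.
4. with all three loaded, the green key is pressed with more than 4 N (all of step 3 and contact force between the fingers and start_key above 4 N), for 0.1 s.
At the end, for the whole second after the job is handed in: Three red-faced blocks rest in the tube: centres 12-119 mm up from the stop, within 6 mm of the rail's middle, 8-20 mm above its floor, red face (over 7 mm off the middle) to the red wall; key released; plain block, screwdriver, jar, batten and phone within 30 mm of their start (all of step 3 and contact force between the fingers and start_key below 0.5 N and distance of each of plain_block, screwdriver, glue_jar, batten, phone from where it was at the start of the episode below 0.03 m); the robot touches nothing.
It fails at once if the key is pressed (more than 2 N) before all three blocks are loaded (contact force between anything else and start_key above 2 N and not ((x of block1_center in the frame of rail between 0.012 and 0.119 m and y of block1_center in the frame of rail between -0.006 and 0.006 m and z of block1_center in the frame of rail between 0.008 and 0.02 m and y of block1_face in the frame of rail below -0.007 m and linear speed of block1 below 0.02 m/s) and (x of block2_center in the frame of rail between 0.012 and 0.119 m and y of block2_center in the frame of rail between -0.006 and 0.006 m and z of block2_center in the frame of rail between 0.008 and 0.02 m and y of block2_face in the frame of rail below -0.007 m and linear speed of block2 below 0.02 m/s) and (x of block3_center in the frame of rail between 0.012 and 0.119 m and y of block3_center in the frame of rail between -0.006 and 0.006 m and z of block3_center in the frame of rail between 0.008 and 0.02 m and y of block3_face in the frame of rail below -0.007 m and linear speed of block3 below 0.02 m/s))).
It fails at once if the key is pressed harder than 40 N (contact force between anything else and start_key above 40 N).
It fails at once if the plain block, screwdriver, jar, batten or phone is moved by more than 30 mm (distance of any of plain_block, screwdriver, glue_jar, batten, phone from where it was at the start of the episode above 0.03 m).
It also fails if it takes over 72 s, if anything falls off the work surface, if the arm or the gripper's body presses on something with over 40 N, if the wrist force passes 120 N, or if a joint passes its speed limit or range.

## Working session

There is one attempt and no reset: what is moved stays moved. The work goes in short steps, Python scripts to look and compute and a tool call to move; the robot and the scene stay as the last step left them, time stands still between calls to the robot, and variables do not carry over. Pictures are saved under pics/ and viewed, and the job is handed in when it is done.

Besides the shell and the picture viewer there is one more tool, called after "Emit:" in YAML: its name, and indented under it one key for each argument. step_arm: Moves the arm, as the interface text tells. Its arguments: {"type":"object","properties":{"moves":{"type":"array"}},"required":["moves"]}

```bash
mkdir -p pics; ls
python3 - <<'E'
from station import r, optics
import cv2,numpy as np
s=r.sense()
for k in s: print(k,np.round(s[k],4).tolist())
for n in ("scene","top"):
    c=optics.capture(n); cv2.imwrite(f"pics/{n}0.png",c["image"][:,:,::-1]); print(n,c["fov_y"],c["cx"],c["cy"],np.round(c["cam_to_world"],4).tolist())
E
```

```text
pics
time_s 0.0
joints [-54.7395, 22.092, 0.3805, -0.03, -68.4117, -14.8175]
joint_velocities [-0.0678, -0.0017, -0.0106, 0.0066, -0.0779, -0.1119]
effort [-0.0005, -39.0669, 18.7407, 4.2201, 0.011, -0.0002]
tcp_pos [0.2181, -0.5851, 0.2324]
ee_rot [[0.9371, -0.0008, -0.3491], [0.3491, 0.002, 0.9371], [-0.0001, -1.0, 0.0022]]
wrist_force [-0.4293, -0.5885, -0.2596]
moment [0.0042, 0.0537, -0.0397]
gripper_width 1.002
scene 43.53213477317038 280.21182738269675 210.7294718203046 [[-0.5475, 0.7129, -0.4381, 1.1024], [0.8367, 0.4593, -0.2983, 0.3938], [-0.0114, -0.5299, -0.848, 1.1339], [0.0, 0.0, 0.0, 1.0]]
top 53.150302797939275 288.22272562325793 216.12259083713226 [[0.0103, -0.9916, 0.1291, 0.3901], [-0.9997, -0.0128, -0.0188, 0.0157], [0.0203, -0.1288, -0.9915, 1.3635], [0.0, 0.0, 0.0, 1.0]]
```

View pics/scene0.png

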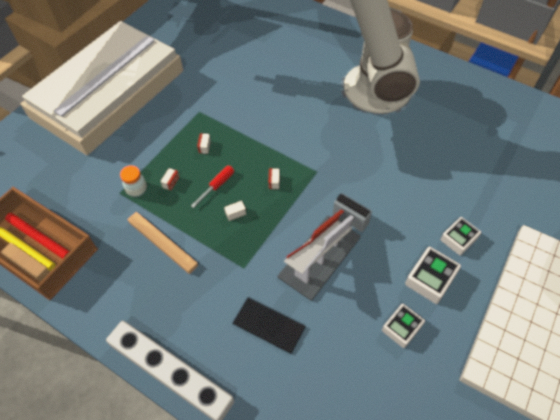

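View pics/top0.png

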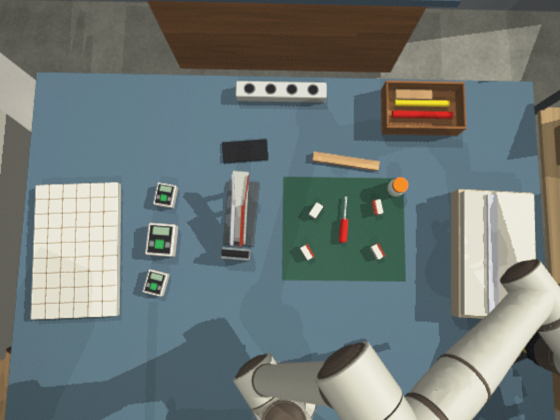

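```bash
cat > h.py <<'E'
from station import r, optics
import cv2,numpy as np
def cap(n):
    c=optics.capture(n); c["f"]=c["image"].shape[0]/2/np.tan(np.radians(c["fov_y"]/2)); return c
def px2w(c,u,v,z):
    M=np.array(c["cam_to_world"]); d=M[:3,:3]@np.array([(u-c["cx"])/c["f"],(v-c["cy"])/c["f"],1.0])
    o=M[:3,3]; return o+d*(z-o[2])/d[2]
def w2px(c,p):
    M=np.array(c["cam_to_world"]); q=M[:3,:3].T@(np.asarray(p,float)-M[:3,3]); return np.array([c["cx"]+c["f"]*q[0]/q[2],c["cy"]+c["f"]*q[1]/q[2]])
def crop(c,x0,y0,w,h,k,name):
    im=c["image"][y0:y0+h,x0:x0+w,::-1]; cv2.imwrite("pics/"+name,cv2.resize(im,None,fx=k,fy=k,interpolation=cv2.INTER_CUBIC))
E
python3 - <<'E'
from h import *
c=cap("top"); s=cap("scene")
crop(c,280,175,130,105,6,"t_blocks.png"); crop(c,200,160,80,110,5,"t_rail.png"); crop(s,265,180,120,130,4,"s_rail.png"); crop(s,140,120,150,120,5,"s_blocks.png");crop(s,370,205,120,150,4,"s_keys.png")
for u,v in [(307,252),(377,251),(378,206),(316,210)]: print(px2w(c,u,v,.028).round(4))
E
```

```text
[ 0.4498 -0.0705  0.028 ]
[ 0.4555 -0.2939  0.028 ]
[ 0.6007 -0.2996  0.028 ]
[ 0.585  -0.0989  0.028 ]
```

View pics/t_blocks.png

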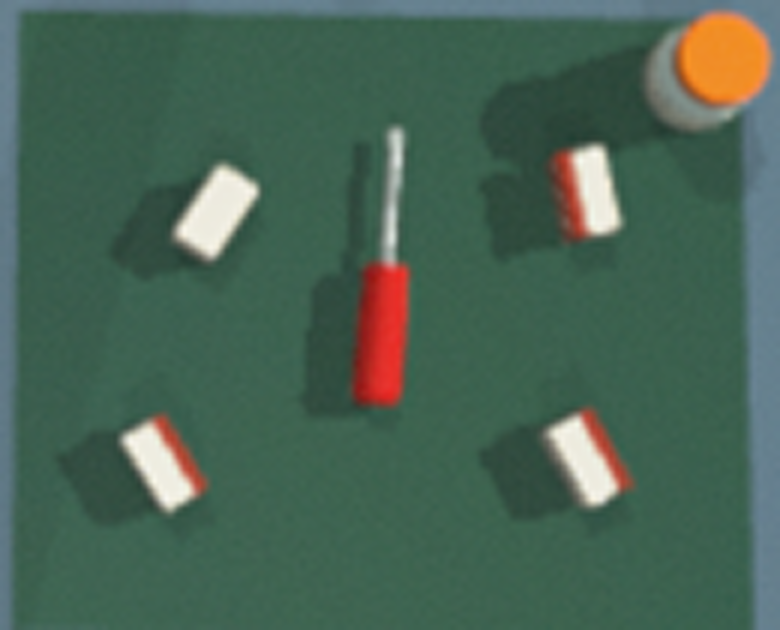

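View pics/t_rail.png

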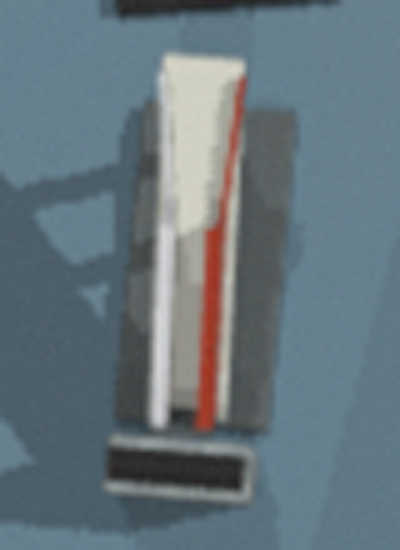

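View pics/s_rail.png

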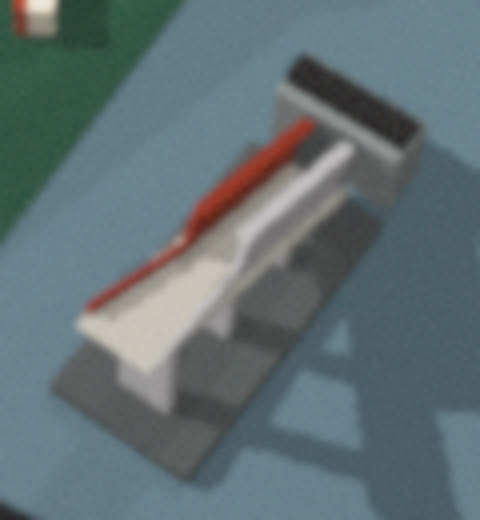

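View pics/s_blocks.png

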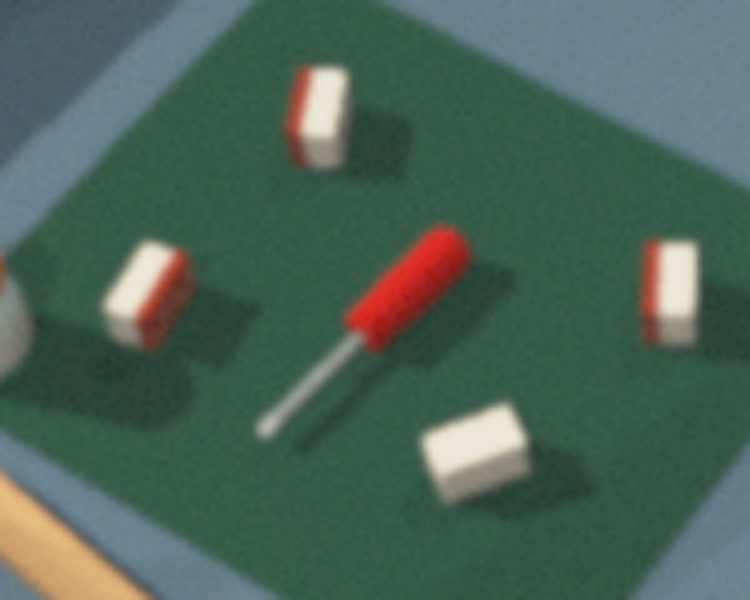

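View pics/s_keys.png

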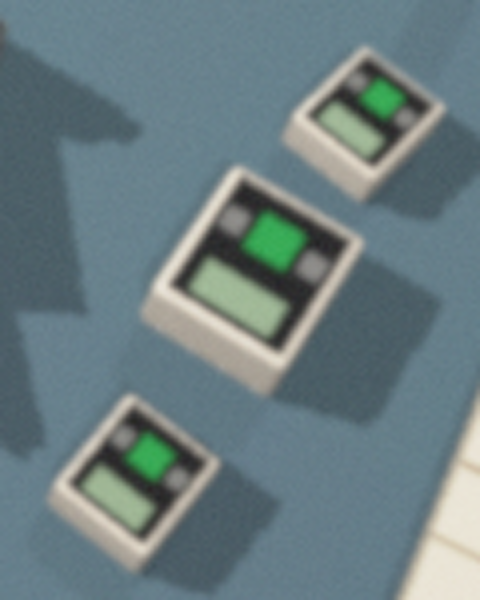

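```bash
cat > fit.py <<'E'
from h import *
from scipy.optimize import minimize
from scipy.ndimage import gaussian_filter
def corners(x,y,yaw,L=.045,W=.025,H=.028,z0=0):
    a=np.radians(yaw); R=np.array([[np.cos(a),-np.sin(a)],[np.sin(a),np.cos(a)]])
    return np.array([[*(R@[sx*L/2,sy*W/2]+[x,y]),z0+z] for sx in(-1,1) for sy in(-1,1) for z in(0,H)])
def hullmask(c,P,x0,y0,n,k=8):
    uv=np.array([w2px(c,p) for p in P])-[x0,y0]
    m=np.zeros((n*k,n*k),np.float32)
    hl=cv2.convexHull((((uv+.5)*k-.5)*16).astype(np.float32)).round().astype(np.int32)
    cv2.fillConvexPoly(m,hl,1,cv2.LINE_AA,4)
    return cv2.resize(m,(n,n),interpolation=cv2.INTER_AREA)
def soft(c,x0,y0,n):
    im=c["image"][y0:y0+n,x0:x0+n].astype(float)
    q=im[...,0]/(im[...,1]+1e-6)
    return np.clip((q-.65)/(.95-.65),0,1)
def fit(cs,x,y,yaw,n=36):
    obs=[]
    for c in cs:
        u,v=w2px(c,[x,y,.014]); x0,y0=int(round(u))-n//2,int(round(v))-n//2
        m=soft(c,x0,y0,n)
        lab,_l,st,ce=cv2.connectedComponentsWithStats((m>.5).astype(np.uint8))[0:4]
        l=_l[n//2,n//2]; 
        if l==0: l=1+np.argmin(np.linalg.norm(ce[1:]-n/2,axis=1))
        keep=cv2.dilate((_l==l).astype(np.uint8),np.ones((3,3)))
        obs.append((c,x0,y0,m*keep))
    def cost(p,o=obs):
        P=corners(*p); return sum(((gaussian_filter(hullmask(c,P,x0,y0,n),.7)-m)**2).sum() for c,x0,y0,m in o)
    f=lambda p,o: cost([p[0]/100,p[1]/100,p[2]*5],o)
    def opt(o):
        r_=minimize(f,[x*100,y*100,yaw/5],args=(o,),method="Nelder-Mead",options=dict(initial_simplex=np.array([[x*100,y*100,yaw/5],[x*100+.6,y*100,yaw/5],[x*100,y*100+.6,yaw/5],[x*100,y*100,yaw/5+2]]),xatol=1e-3,fatol=1e-3))
        return [r_.x[0]/100,r_.x[1]/100,r_.x[2]*5],r_.fun
    return [opt(obs)]+[opt([o]) for o in obs]
E
python3 - <<'E'
from fit import *
c=cap("top"); s=cap("scene")
for nm,x,y,yaw in [("A",.45,-.0705,30),("B",.4555,-.294,30),("C",.6007,-.2996,170),("P",.585,-.099,-30)]:
    for p,fv in fit([c,s],x,y,yaw): print(nm,np.round(p,4),round(fv,2))
E
```

```text
A [ 0.4501 -0.0704 26.0003] 58.17
A [ 0.4511 -0.0708 31.6081] 17.63
A [ 0.4494 -0.07   23.6105] 36.17
B [ 0.4555 -0.2974 24.7152] 45.92
B [ 0.4566 -0.2984 29.695 ] 14.84
B [ 0.4548 -0.2971 22.4327] 27.53
C [  0.5987  -0.2979 189.2007] 48.08
C [  0.6005  -0.2985 189.8024] 13.42
C [  0.598   -0.2978 185.4855] 31.01
P [  0.5854  -0.0972 -30.5849] 49.56
P [  0.5868  -0.0976 -35.5289] 14.04
P [  0.5841  -0.097  -30.2302] 32.09
```

```bash
cat > ov.py <<'E'
from fit import *
def overlay(c,boxes,x0,y0,w,h,k,name):
    im=cv2.resize(c["image"][y0:y0+h,x0:x0+w,::-1],None,fx=k,fy=k,interpolation=cv2.INTER_CUBIC)
    for b in boxes:
        P=corners(*b); uv=np.array([w2px(c,p) for p in P]); uv=((uv-[x0,y0]+.5)*k-.5).round().astype(int)
        for i in range(8):
            for j in (1,2,4):
                if not i&j: cv2.line(im,tuple(int(t) for t in uv[i]),tuple(int(t) for t in uv[i|j]),(255,0,255),1)
    cv2.imwrite("pics/"+name,im)
E
python3 - <<'E'
from ov import *
c=cap("top"); s=cap("scene")
B=[(.4511,-.0708,31.6),(.4566,-.2984,29.7),(.6005,-.2985,189.8),(.5868,-.0976,-35.5)]
overlay(c,B,280,175,130,105,6,"ov_t.png");overlay(s,B,140,120,150,120,5,"ov_s.png")
E
```

```text
(no output)
```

View pics/ov_t.png

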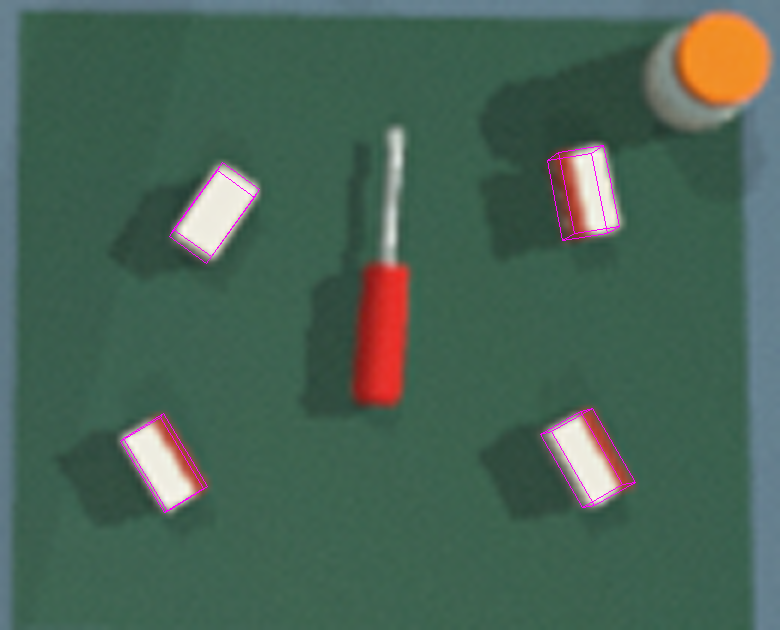

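View pics/ov_s.png

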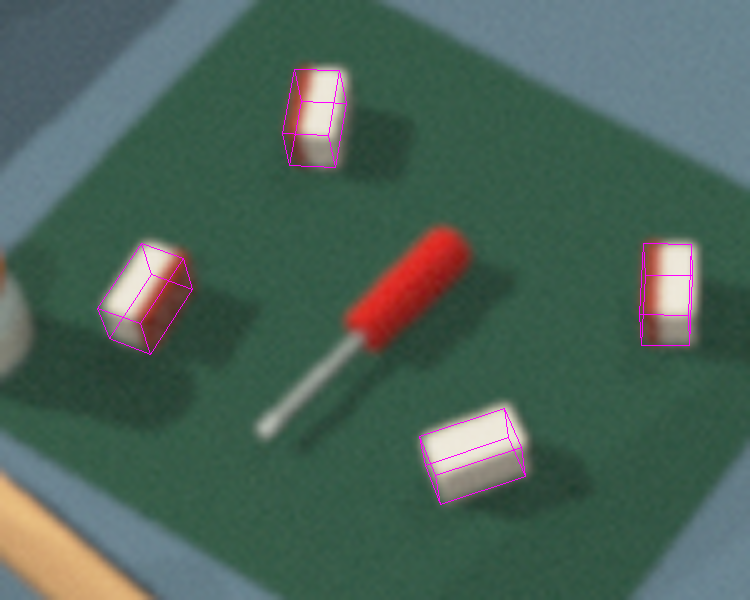

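Run:
```python
from h import *
c=cap("top"); s=cap("scene")
def tri(a,b):
    A=[];B=[]
    for C,(u,v) in ((c,a),(s,b)):
        M=np.array(C["cam_to_world"]); d=M[:3,:3]@np.array([(u-C["cx"])/C["f"],(v-C["cy"])/C["f"],1]); d/=np.linalg.norm(d)
        P=np.eye(3)-np.outer(d,d); A.append(P);B.append(P@M[:3,3])
    X=np.linalg.lstsq(np.vstack(A),np.hstack(B),rcond=None)[0]
    return X.round(4),(w2px(c,X)-a).round(2),(w2px(s,X)-b).round(2)
for n,a,b in [("redlow",(241.2,246),(343,211)),("alulow",(231.6,245.4),(352,217)),("redmouth",(243,205.6),(313.7,236))]: print(n,*tri(a,b))
crop(c,222,165,34,90,7,"r_t.png"); crop(s,283,200,85,90,7,"r_s.png")
```

```text
redlow [0.4637 0.139  0.0528] [-0.9   0.43] [-1.27 -0.08]
alulow [0.466  0.1672 0.053 ] [-0.36  0.17] [-0.51 -0.03]
redmouth [0.5845 0.1299 0.1014] [-0.19  0.1 ] [-0.29 -0.02]
```

View pics/r_t.png

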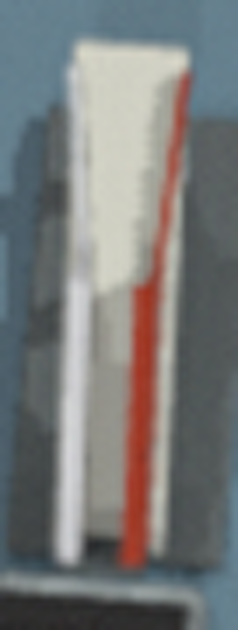

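View pics/r_s.png

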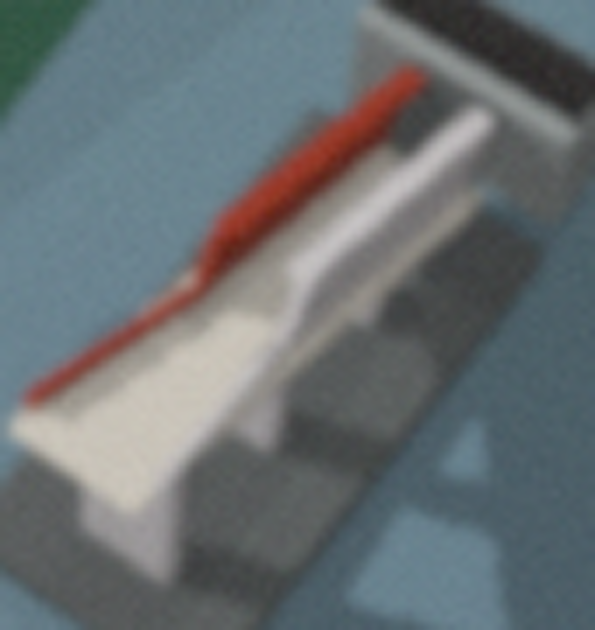

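```bash
cat > rail.py <<'E'
from h import *
from scipy.optimize import least_squares
T=26
def railRt(p):
    a=np.radians(p[3]); t=np.radians(T)
    Rz=np.array([[np.cos(a),-np.sin(a),0],[np.sin(a),np.cos(a),0],[0,0,1]])
    Ry=np.array([[np.cos(t),0,-np.sin(t)],[0,1,0],[np.sin(t),0,np.cos(t)]])
    return Rz@Ry,np.array(p[:3])
E
python3 - <<'E'
from rail import *
c=cap("top"); s=cap("scene")
# cam, U,V, rail pt (mm; 'w'), weights
obs=[("t",67.5,563,(0,14,34),1,.5),("t",133,568,(0,-14,34),1,.5),("t",147,284,(130,-14,34),1,.5),("t",80.5,283,(130,14,34),1,.3),
("t",76,42,(226,'w',0),1,1),("t",190,46,(226,'-w',0),1,1),
("s",412,74,(0,-14,34),.7,.7),("s",481,113,(0,14,34),.7,.7),("s",10,430,(226,'-w',0),1,1),("s",135,515,(226,'w',0),1,1),
("s",225,212,(130,-16,34),.3,.5),("s",300,262,(130,14,34),.5,.5)]
off={"t":(222,165),"s":(283,200)}
def res(p,full=False):
    R,t=railRt(p); o=[]
    for n,U,V,q,wu,wv in obs:
        q=[(p[4] if k=='w' else -p[4] if k=='-w' else k/1000) for k in q]
        uv=np.array([(U+.5)/7-.5+off[n][0],(V+.5)/7-.5+off[n][1]])
        d=w2px(c if n=="t" else s,R@q+t)-uv
        o.append(d if full else d*[wu,wv])
    return np.array(o) if full else np.array(o).ravel()
f=least_squares(res,[.46,.15,.03,-4,.025],x_scale=[.01,.01,.01,1,.01],loss="soft_l1")
print(f.x.round(4)); print(np.c_[res(f.x,True)].round(2).tolist())
# overlay
R,t=railRt(f.x);w=f.x[4]
segs=[]
def L(a,b): segs.append((R@(np.array(a)/1000)+t,R@(np.array(b)/1000)+t))
for sg in(1,-1):
    for y in (9.5,18.5): L((0,sg*y,34),(130,sg*y,34))
    L((0,sg*9.5,34),(0,sg*18.5,34));L((130,sg*9.5,34),(130,sg*18.5,34))
    L((130,sg*14,6),(226,sg*22,6)); L((0,sg*w*1000,0),(226,sg*w*1000,0))
L((226,-w*1000,0),(226,w*1000,0))
for C,n,(x0,y0),(ww,hh) in ((c,"t",(222,165),(34,90)),(s,"s",(283,200),(85,90))):
    im=cv2.resize(C["image"][y0:y0+hh,x0:x0+ww,::-1],None,fx=7,fy=7,interpolation=cv2.INTER_CUBIC)
    for a,b in segs:
        q=[tuple(int(round(k)) for k in ((w2px(C,X)-[x0,y0]+.5)*7-.5)) for X in(a,b)]
        cv2.line(im,*q,(255,0,255),1)
    cv2.imwrite(f"pics/rov_{n}.png",im)
E
```

```text
[ 0.4822  0.151   0.0291 -3.5997  0.0238]
[[0.21, -0.27], [-0.12, -0.32], [-0.46, 0.24], [-0.28, -0.32], [-0.27, 0.05], [-0.75, 0.69], [-0.4, -0.1], [-0.43, 0.22], [-0.42, -0.49], [-0.09, -0.54], [-1.15, 1.97], [-0.69, 1.85]]
```

View pics/rov_t.png

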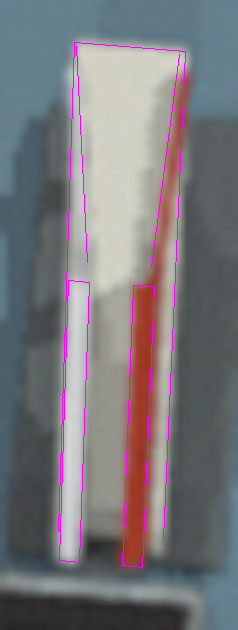

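View pics/rov_s.png

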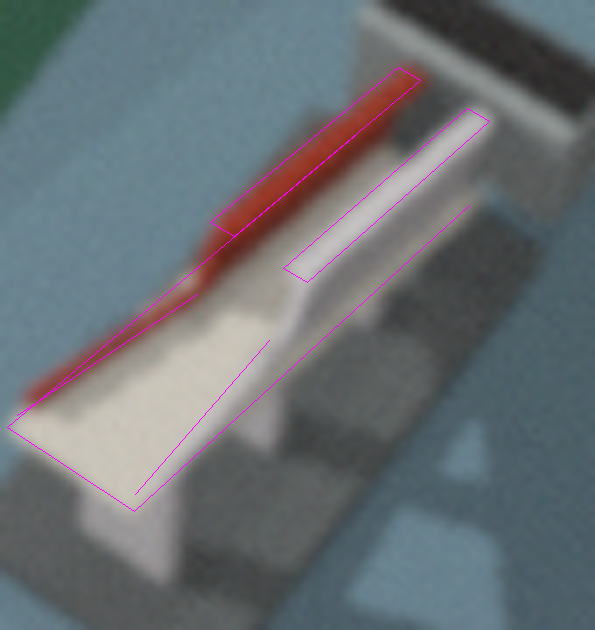

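```bash
cat > plan.py <<'E'
from rail import *
from scipy.spatial.transform import Rotation as Ro
RP=[.4822,.151,.0291,-3.7]
def down(phi):
    a=np.radians(phi); z=np.array([np.cos(a),np.sin(a),0]); y=np.array([0,0,-1.]); return np.c_[np.cross(y,z),y,z]
def rrot(sg=1):
    R,_=railRt(RP); y=-R[:,2]; z=sg*R[:,1]; return np.c_[np.cross(y,z),y,z]
def rpt(x,y,z):
    R,t=railRt(RP); return R@np.array([x,y,z])+t
def delta(p,R):
    s=r.sense(); R0=np.array(s["ee_rot"]); p0=np.array(s["tcp_pos"])
    sh=R0.T@(np.asarray(p)-p0)*100; rv=Ro.from_matrix(R0.T@R).as_rotvec()
    print("t",round(s["time_s"],2),"p",p0.round(4),"w",round(s["gripper_width"],3),"F",np.round(s["wrist_force"],1),"j",np.round(s["joints"],1))
    print("turn",rv.round(4),"shift cm",sh.round(3))
E
python3 -c "
from plan import *
print(rpt(.172,0,0)); delta([.456,-.298,.12],down(119))"
```

```text
[0.63647035 0.14102378 0.10449984]
t 0.6 p [ 0.2183 -0.5856  0.2336] w 1.001 F [0.2 0.4 0. ] j [-54.7  22.    0.5  -0.  -68.4 -14.8]
turn [-0.     -0.1494  0.    ] shift cm [32.317 11.357 18.646]
```

Emit:
step_arm:
  moves:
    - [[0,-0.03,0,3.2,0,1.9,60],[0,-0.06,0,6.5,0,3.8,60],[0,-0.09,0,9.7,0,5.6,60],[0,-0.12,0,12.9,0,7.5,60],[0,-0.15,0,16.2,0,9.3,60]]

```text
time_s: 1.02
tcp_pos: [0.3382, -0.4405, 0.2337]
ee_rot: [[0.874, 0.0, -0.486], [0.486, -0.0, 0.874], [0.0, -1.0, -0.0]]
wrist_force: [0.4, -0.1, -0.8]
gripper_width: 0.709
```

Emit:
step_arm:
  moves:
    - [[0,0,0,3.3,1,1.4,60],[0,0,0,6.6,2,2.8,60],[0,0,0,9.9,3.5,4.2,60],[0,0,0,13.2,5,5.6,60],[0,0,0,16.5,7,6.9,60]]

```text
time_s: 1.43
tcp_pos: [0.4499, -0.3002, 0.1643]
ee_rot: [[0.874, 0.003, -0.486], [0.486, -0.001, 0.874], [0.002, -1.0, -0.003]]
wrist_force: [-0.2, -0.2, -0.7]
gripper_width: 0.597
```

```bash
python3 -c "
from plan import *
delta([.456,-.298,.023],down(119))"
```

```text
t 1.43 p [ 0.4499 -0.3002  0.1643] w 0.597 F [-0.2 -0.2 -0.7] j [-16.5  17.4 -17.3   0.  -55.1 -44.4]
turn [0.0027 0.0011 0.0021] shift cm [ 0.608 14.134 -0.065]
```

Emit:
step_arm:
  moves:
    - [[0,0,0,0.2,3,0,60],[0,0,0,0.3,6,0,60],[0,0,0,0.4,9,0,60],[0,0,0,0.4,10,0,60],[0,0,0,0.4,10,0,60]]

```text
time_s: 1.85
tcp_pos: [0.4502, -0.2989, 0.0611]
ee_rot: [[0.874, -0.006, -0.485], [0.485, 0.002, 0.874], [-0.004, -1.0, 0.005]]
wrist_force: [-0.9, -0.1, 0.8]
gripper_width: 0.604
```

```bash
python3 -c "
from plan import *
delta([.456,-.298,.023],down(119))
c=cap('top');s=cap('scene');crop(c,340,215,80,70,6,'b1t.png');crop(s,160,90,110,100,5,'b1s.png')"
```

```text
t 1.85 p [ 0.4502 -0.2989  0.0611] w 0.604 F [-0.9 -0.1  0.8] j [-16.4  25.  -23.5  -0.  -41.8 -44.6]
turn [-0.0046  0.0005 -0.0043] shift cm [ 0.57   3.804 -0.224]
```

View pics/b1t.png

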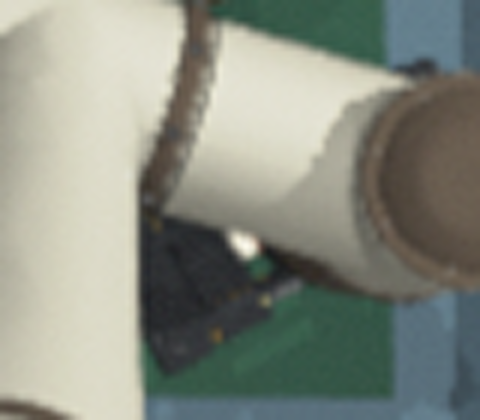

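View pics/b1s.png

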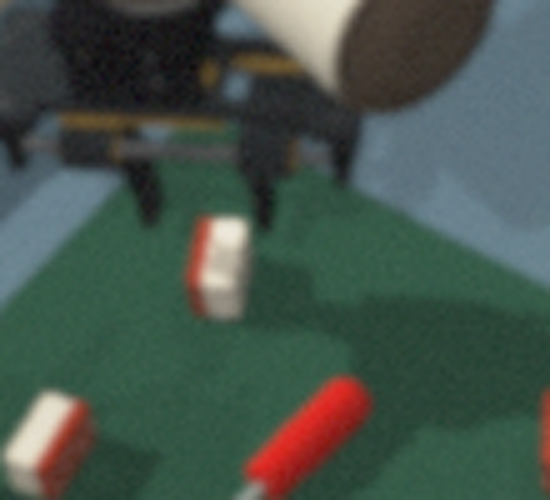

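Emit:
step_arm:
  moves:
    - [[0,0,0,0.2,1.0,-0.1,60],[0,0,0,0.4,2.0,-0.1,60],[0,0,0,0.5,3.0,-0.1,60],[0,0,0,0.5,3.8,-0.1,60],[0,0,0,0.5,3.8,-0.1,60]]

```text
time_s: 2.37
tcp_pos: [0.4555, -0.2975, 0.0236]
ee_rot: [[0.875, -0.004, -0.485], [0.485, 0.001, 0.875], [-0.002, -1.0, 0.003]]
wrist_force: [-0.3, 0.4, -0.6]
gripper_width: 0.599
```

Emit:
step_arm:
  moves:
    - [[0,0,0,0,0,0,0],[0,0,0,0,0,0,0],[0,0,0,0,0,0,0],[0,0,0,0,0,0,0],[0,0,0,0,0,0,0]]

```text
time_s: 2.78
tcp_pos: [0.4569, -0.298, 0.0259]
ee_rot: [[0.874, 0.001, -0.485], [0.485, -0.0, 0.874], [0.001, -1.0, -0.001]]
wrist_force: [0.4, -0.1, 0.7]
gripper_width: 0.309
```

```bash
python3 -c "
from plan import *
delta([.456,-.298,.023],down(119))
s=cap('scene');crop(s,160,90,110,100,5,'b2s.png')"
```

```text
t 2.78 p [ 0.4569 -0.298   0.0259] w 0.309 F [ 0.4 -0.1  0.7] j [-16.1  28.3 -24.7  -0.  -37.  -44.9]
turn [0.0005 0.0006 0.0005] shift cm [-0.081  0.294  0.048]
```

View pics/b2s.png

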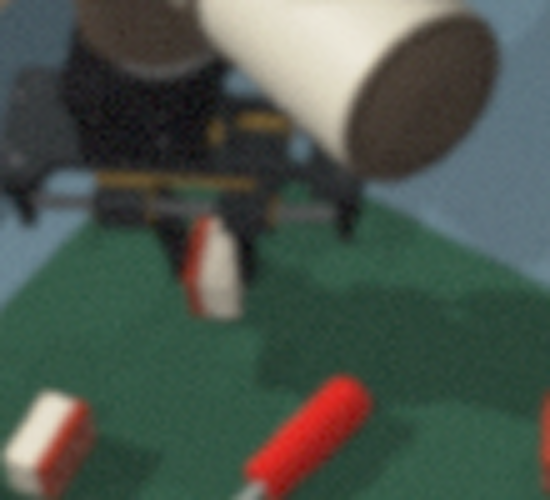

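Emit:
step_arm:
  moves:
    - [[0,0,0,0,0,0,0],[0,0,0,0,0,0,0],[0,0,0,0,-2,0,0],[0,0,0,0,-5,0,0],[0,0,0,0,-9,0,0]]

```text
time_s: 3.25
tcp_pos: [0.4546, -0.2972, 0.1138]
ee_rot: [[0.875, -0.007, -0.485], [0.485, 0.003, 0.875], [-0.005, -1.0, 0.006]]
wrist_force: [1.2, -1.2, 0.1]
gripper_width: 0.281
```

```bash
python3 -c "
from plan import *
print(rpt(.172,0,.0245+.06))
delta(rpt(.172,0,.0245+.06),rrot(1))
s=cap('scene');crop(s,160,60,110,100,5,'b3s.png')"
```

```text
[0.59950519 0.14341421 0.18044793]
t 3.25 p [ 0.4546 -0.2972  0.1138] w 0.281 F [ 1.2 -1.2  0.1] j [-16.1  21.2 -20.   -0.1 -49.2 -44.9]
turn [-0.1336  0.56   -0.4474] shift cm [34.002 -6.641 31.547]
```

View pics/b3s.png

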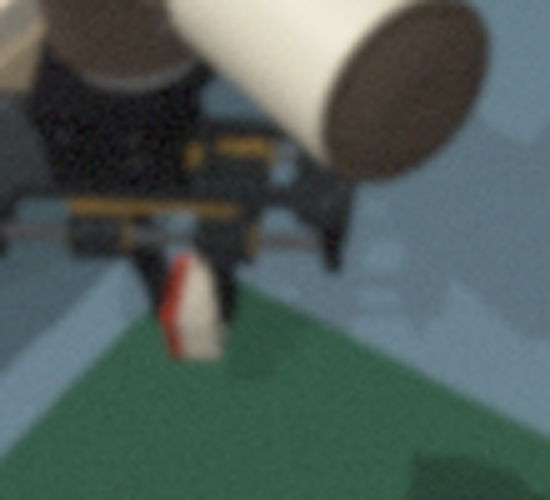

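Emit:
step_arm:
  moves:
    - [[0,0,0,2.6,-2,2.4,0],[0,0,0,5.2,-4,4.8,0],[0,0,0,8,-6,7.4,0],[-0.025,0.1,-0.08,10.8,-7,10,0],[-0.05,0.21,-0.17,13.6,-7.5,12.6,0]]

```text
time_s: 3.72
tcp_pos: [0.5173, -0.12, 0.1929]
ee_rot: [[0.938, 0.168, -0.303], [0.304, 0.021, 0.952], [0.166, -0.986, -0.031]]
wrist_force: [1.7, 0.6, -1.4]
gripper_width: 0.289
```

```bash
python3 -c "
from plan import *
delta(rpt(.172,0,.0245+.06),rrot(1))"
```

```text
t 3.72 p [ 0.5173 -0.12    0.1929] w 0.289 F [ 1.7  0.6 -1.4] j [  4.2  10.7 -22.3  -0.7 -47.3 -75.9]
turn [-0.0845  0.3656 -0.2778] shift cm [15.516  3.156 22.633]
```

Emit:
step_arm:
  moves:
    - [[-0.017,0.073,-0.055,2.2,0,3.3,0],[-0.034,0.146,-0.11,4.4,0,6.6,0],[-0.05,0.22,-0.167,6.6,0,9.9,0],[-0.067,0.29,-0.22,8.8,0,13.0,0],[-0.084,0.365,-0.278,11,0,16,0]]

```text
time_s: 4.13
tcp_pos: [0.5556, 0.0128, 0.2005]
ee_rot: [[0.924, 0.382, -0.005], [0.015, -0.023, 1.0], [0.382, -0.924, -0.027]]
wrist_force: [-0.7, -1.8, -1.1]
gripper_width: 0.283
```

```bash
python3 -c "
from plan import *
delta(rpt(.172,0,.0245+.05),rrot(1))"
```

```text
t 4.13 p [0.5556 0.0128 0.2005] w 0.283 F [-0.7 -1.8 -1.1] j [  22.2    7.2  -36.    20.8  -27.9 -128.5]
turn [-0.0039  0.0747 -0.0608] shift cm [ 3.552  4.232 13.086]
```

Emit:
step_arm:
  moves:
    - [[0,0.02,-0.02,0.8,0.5,3.0,0],[0,0.04,-0.03,1.6,1.0,6,0],[0,0.06,-0.045,2.4,1.5,9,0],[0,0.07,-0.055,3.0,2,11.5,0],[0,0.07,-0.055,3.4,2.3,12.8,0]]

```text
time_s: 4.55
tcp_pos: [0.5949, 0.1405, 0.1872]
ee_rot: [[0.901, 0.43, 0.055], [-0.049, -0.025, 0.998], [0.43, -0.903, -0.001]]
wrist_force: [0.2, -0.5, -0.8]
gripper_width: 0.283
```

```bash
python3 -c "
from plan import *
delta(rpt(.172,0,.0245+.04),rrot(1))
c=cap('top');s=cap('scene');crop(c,200,160,80,100,6,'c1t.png');crop(s,250,130,130,130,5,'c1s.png')"
```

```text
t 4.55 p [0.5949 0.1405 0.1872] w 0.283 F [ 0.2 -0.5 -0.8] j [  32.4   12.9  -36.8   38.3  -23.9 -158.6]
turn [-0.0028  0.0088 -0.009 ] shift cm [0.131 2.802 0.309]
```

View pics/c1t.png

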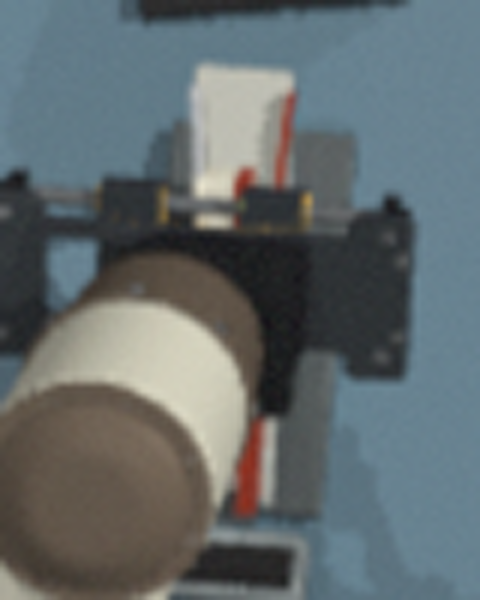

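View pics/c1s.png

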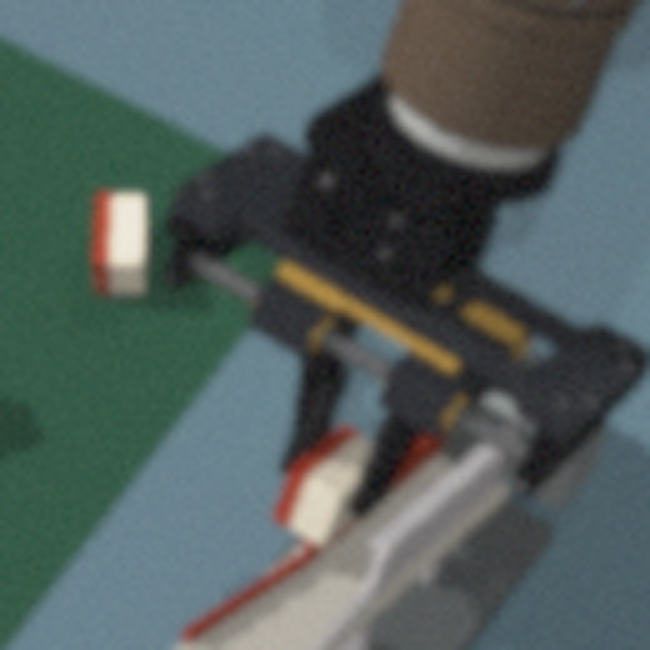

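Emit:
step_arm:
  moves:
    - [[0,0.005,-0.005,0.1,0.7,0.2,0],[0,0.009,-0.009,0.1,1.4,0.3,0],[0,0.009,-0.009,0.1,2.1,0.3,0],[0,0.009,-0.009,0.1,2.8,0.3,0],[0,0.009,-0.009,0.1,2.8,0.3,0]]

```text
time_s: 5.07
tcp_pos: [0.6075, 0.1386, 0.1618]
ee_rot: [[0.898, 0.436, 0.069], [-0.062, -0.028, 0.998], [0.436, -0.9, 0.002]]
wrist_force: [-0.9, -0.6, 0.3]
gripper_width: 0.282
```

Emit:
step_arm:
  moves:
    - [[0,0,0,0,0.5,0,0],[0,0,0,0,1.0,0,0],[0,0,0,0,1.5,0,0],[0,0,0,0,2.0,0,0],[0,0,0,0,2.0,0,0]]

```text
time_s: 5.48
tcp_pos: [0.6167, 0.1386, 0.1448]
ee_rot: [[0.897, 0.437, 0.068], [-0.062, -0.028, 0.998], [0.438, -0.899, 0.002]]
wrist_force: [-0.5, -0.8, -0.7]
gripper_width: 0.28
```

```bash
python3 -c "
from plan import *
delta(rpt(.172,0,.0245+.003),rrot(1))
R,t=railRt(RP); print('tcp in rail',(R.T@(np.array(r.sense()['tcp_pos'])-t)).round(4))
c=cap('top');s=cap('scene');crop(c,200,160,80,100,6,'c2t.png');crop(s,270,180,110,110,6,'c2s.png')"
```

```text
t 5.48 p [0.6167 0.1386 0.1448] w 0.28 F [-0.5 -0.8 -0.7] j [  26.9   17.2  -41.1   55.9  -15.6 -173.1]
turn [-0.0005 -0.0042 -0.0006] shift cm [-0.003  1.731  0.37 ]
tcp in rail [ 0.172  -0.0037  0.0448]
```

View pics/c2t.png

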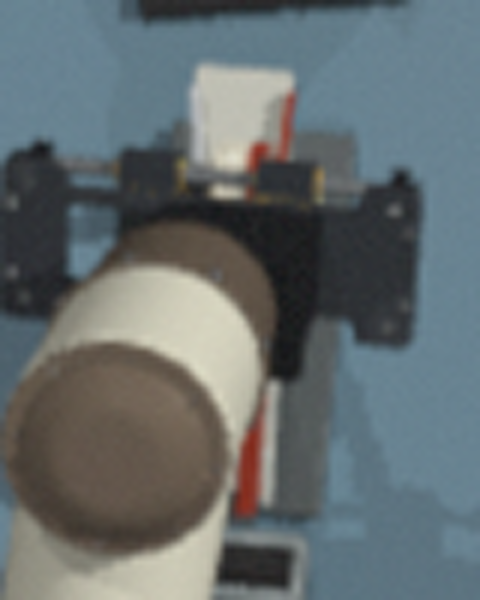

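View pics/c2s.png

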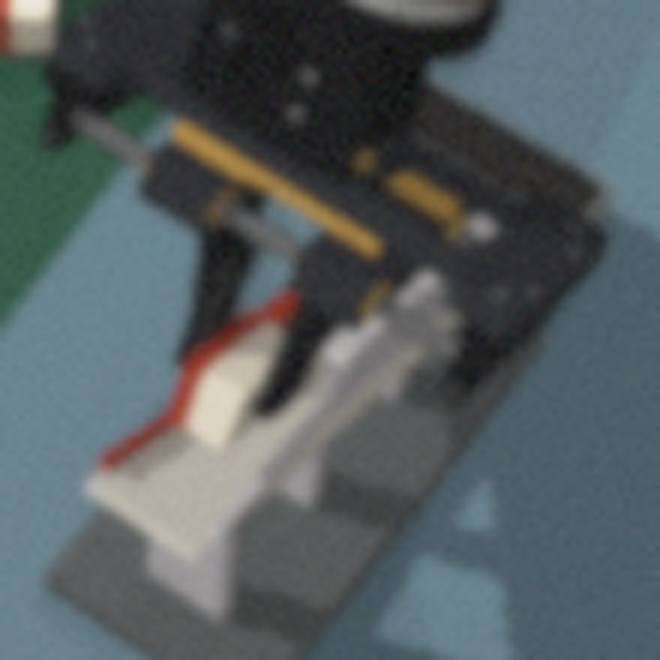

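```bash
cat >> plan.py <<'E'
def place(x,h,tilt,sg=1,y=0,off=.0105):
    import rail; R,t=railRt(RP); c=R@np.array([x,y,h])+t
    a=np.radians(T-tilt); Rr=rrot(sg)@Ro.from_rotvec([0,0,sg*a]).as_matrix()
    return c-Rr[:,1]*off,Rr
def inrail():
    R,t=railRt(RP); print('tcp in rail',(R.T@(np.array(r.sense()['tcp_pos'])-t)).round(4))
E
python3 -c "
from plan import *
p,R=place(.18,.0335,18); print(p,R[:,1]); delta(p,R)"
```

```text
[0.62575297 0.14171685 0.1481025 ] [ 0.30837288 -0.01994158 -0.95105652]
t 5.58 p [0.6169 0.1391 0.1456] w 0.281 F [ 0.3 -0.3 -1. ] j [  26.9   17.2  -41.1   55.8  -15.6 -173.1]
turn [-0.0017 -0.0044  0.1401] shift cm [0.89  0.157 0.32 ]
```

Emit:
step_arm:
  moves:
    - [[0,0,0.03,0.2,0,0.1,0],[0,0,0.06,0.4,0.1,0.15,0],[0,0,0.09,0.6,0.1,0.2,0],[0,0,0.12,0.8,0.1,0.25,0],[0,0,0.14,0.9,0.15,0.3,0]]

```text
time_s: 6.0
tcp_pos: [0.6264, 0.144, 0.1492]
ee_rot: [[0.949, 0.309, 0.066], [-0.064, -0.014, 0.998], [0.309, -0.951, 0.006]]
wrist_force: [0.5, -1.1, 0.6]
gripper_width: 0.283
```

```bash
python3 -c "
from plan import *
p,R=place(.18,.0185,18); print(p,R[:,1]); delta(p,R)"
```

```text
[0.63231483 0.14129251 0.13462059] [ 0.30837288 -0.01994158 -0.95105652]
t 6.0 p [0.6264 0.144  0.1492] w 0.283 F [ 0.5 -1.1  0.6] j [  31.3   20.5  -24.2   19.2  -31.6 -140.3]
turn [-0.0057 -0.0031  0.    ] shift cm [ 0.131  1.571 -0.245]
```

Emit:
step_arm:
  moves:
    - [[0,0,0,0.1,0.3,-0.1,0],[0,0,0,0.1,0.6,-0.1,0],[0,0,0,0.1,0.9,-0.1,0],[0,0,0,0.1,1.2,-0.1,0],[0,0,0,0.1,1.4,-0.1,0]]

```text
time_s: 6.42
tcp_pos: [0.63, 0.1404, 0.1342]
ee_rot: [[0.949, 0.307, 0.067], [-0.064, -0.019, 0.998], [0.307, -0.952, 0.002]]
wrist_force: [-13.2, 2.4, 13.6]
gripper_width: 0.289
```

```bash
python3 -c "
from plan import *
p,R=place(.18,.0185,18); delta(p,R)
c=cap('top');s=cap('scene');crop(c,200,160,80,100,6,'c3t.png');crop(s,270,180,110,110,6,'c3s.png')
delta(p,R)"
```

```text
t 6.42 p [0.63   0.1404 0.1342] w 0.289 F [-13.2   2.4  13.6] j [  30.7   21.8  -25.2   20.4  -29.7 -141.1]
turn [-0.001  -0.0027 -0.0016] shift cm [0.231 0.028 0.105]
t 6.52 p [0.6303 0.1406 0.1347] w 0.285 F [-0.3 -0.3  1.8] j [  30.7   21.7  -25.1   20.4  -29.7 -141.1]
turn [-0.0015 -0.0026 -0.0008] shift cm [0.188 0.073 0.082]
```

View pics/c3s.png

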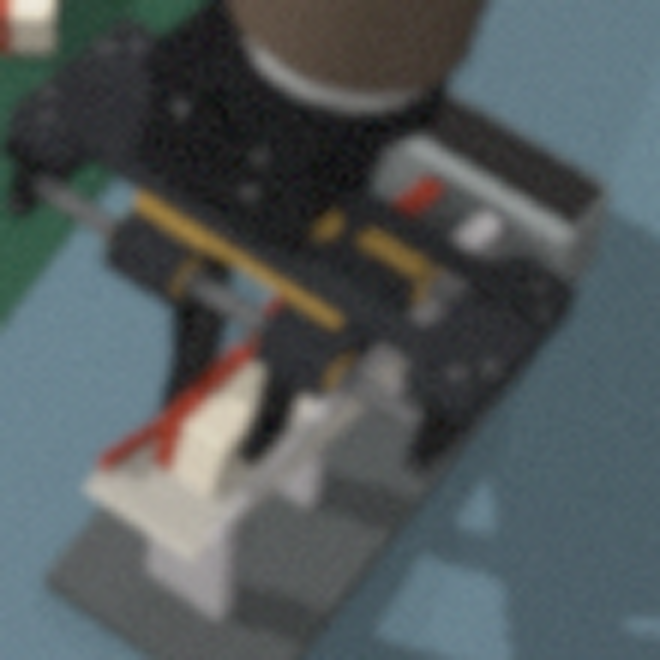

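View pics/c3t.png

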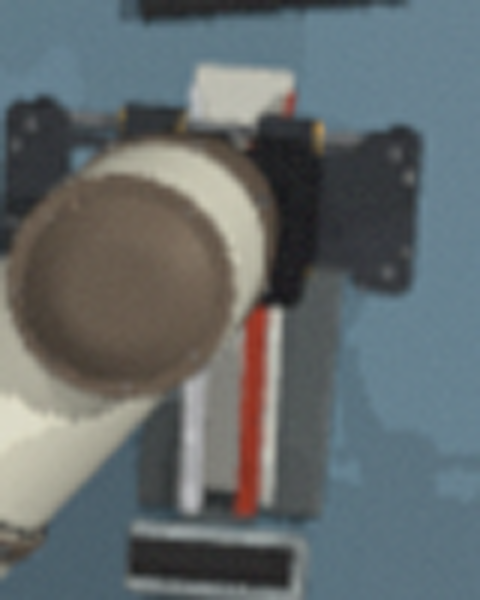

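Emit:
step_arm:
  moves:
    - [[0,0,0,0,0,0,36],[0,0,0,0,0,0,40],[0,0,0,0,0,0,48],[0,0,0,0,0,0,50],[0,0,0,0,0,0,50]]

```text
time_s: 6.93
tcp_pos: [0.631, 0.1411, 0.1347]
ee_rot: [[0.949, 0.308, 0.067], [-0.064, -0.018, 0.998], [0.309, -0.951, 0.003]]
wrist_force: [0.6, 0.9, 0.1]
gripper_width: 0.477
```

```bash
python3 -c "
from plan import *
p,R=place(.18,.0185,18); delta(p,R)
c=cap('top');s=cap('scene');crop(c,200,160,80,100,6,'c4t.png');crop(s,270,180,110,110,6,'c4s.png')"
```

```text
t 6.93 p [0.631  0.1411 0.1347] w 0.477 F [0.6 0.9 0.1] j [  30.7   21.8  -25.    20.4  -29.7 -141.1]
turn [-0.0024 -0.003  -0.0001] shift cm [0.119 0.049 0.032]
```

View pics/c4s.png

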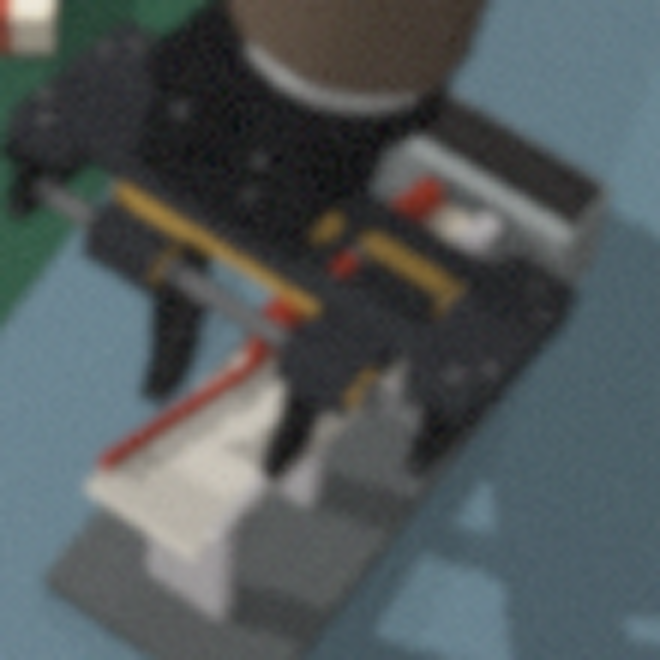

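View pics/c4t.png

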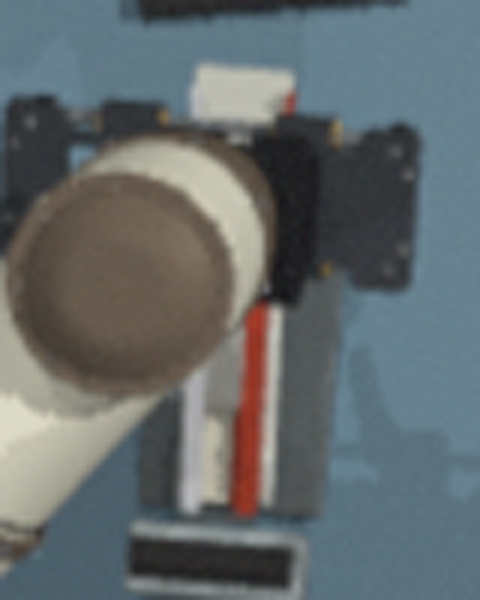

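Emit:
step_arm:
  moves:
    - [[0,0,0,0,-2,0,60],[0,0,0,0,-4.5,0,60],[0,0,0.1,0,-7,-1,60],[0,-0.1,0.2,0,-8,-4,60],[0,-0.2,0.25,-2,-8.5,-7,60]]

```text
time_s: 7.45
tcp_pos: [0.5852, 0.0759, 0.2135]
ee_rot: [[0.99, 0.084, -0.115], [0.117, -0.019, 0.993], [0.081, -0.996, -0.029]]
wrist_force: [2.0, -0.9, 0.0]
gripper_width: 0.604
```

```bash
python3 -c "
from plan import *
delta([.4508,-.0706,.12],down(121))"
```

```text
t 7.45 p [0.5852 0.0759 0.2135] w 0.604 F [ 2.  -0.9  0. ] j [  24.6   17.3  -11.2    3.6  -57.7 -109.8]
turn [ 0.0458 -0.4247  0.0739] shift cm [-15.769   8.468 -12.736]
```

Emit:
step_arm:
  moves:
    - [[0.01,-0.085,0.015,-3.2,0.5,-2.5,60],[0.02,-0.17,0.03,-6.4,1.5,-5.0,60],[0.03,-0.255,0.045,-9.6,3,-7.5,60],[0.04,-0.34,0.06,-12.6,5,-10,60],[0.046,-0.42,0.074,-15.5,7,-12.4,60]]

```text
time_s: 7.87
tcp_pos: [0.4481, -0.0657, 0.1344]
ee_rot: [[0.861, -0.005, -0.508], [0.508, -0.002, 0.861], [-0.005, -1.0, 0.0]]
wrist_force: [0.9, -0.4, -0.6]
gripper_width: 0.598
```

```bash
python3 -c "
from plan import *
delta([.4508,-.0706,.060],down(121))"
```

```text
t 7.87 p [ 0.4481 -0.0657  0.1344] w 0.598 F [ 0.9 -0.4 -0.6] j [ 12.4  11.6 -30.8   0.1 -47.9 -71.9]
turn [-0.0004 -0.0079 -0.0051] shift cm [ 0.018  7.443 -0.56 ]
```

Emit:
step_arm:
  moves:
    - [[0,-0.008,0,0,2,-0.2,60],[0,-0.008,0,0,4,-0.4,60],[0,-0.008,0,0,6,-0.4,60],[0,-0.008,0,0,7,-0.4,60],[0,-0.008,0,0,7,-0.4,60]]

```text
time_s: 8.28
tcp_pos: [0.449, -0.0687, 0.0623]
ee_rot: [[0.86, -0.011, -0.511], [0.511, -0.004, 0.86], [-0.012, -1.0, 0.003]]
wrist_force: [-0.7, 0.3, -0.4]
gripper_width: 0.601
```

```bash
python3 -c "
from plan import *
delta([.4508,-.0706,.0235],down(121))
s=cap('scene');crop(s,220,110,110,100,5,'a1s.png')"
```

```text
t 8.28 p [ 0.449  -0.0687  0.0623] w 0.601 F [-0.7  0.3 -0.4] j [ 12.   18.3 -35.2   0.1 -37.1 -71.3]
turn [-0.0026 -0.0049 -0.0118] shift cm [ 0.105  3.877 -0.267]
```

View pics/a1s.png

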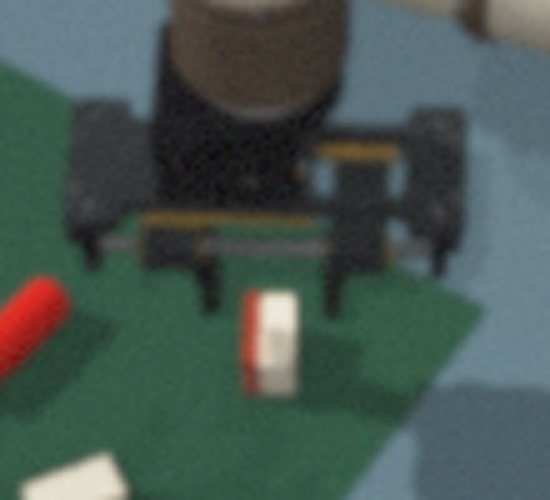

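Fingers at crop (210,290) and (333,295) straddle the block at (270,340). Descending and closing.

Emit:
step_arm:
  moves:
    - [[0,-0.005,-0.005,0.1,1.0,-0.1,60],[0,-0.005,-0.01,0.1,2.0,-0.2,60],[0,-0.005,-0.01,0.1,3.0,-0.2,60],[0,-0.005,-0.01,0.1,3.8,-0.2,60],[0,-0.005,-0.01,0.1,3.8,-0.2,60]]

```text
time_s: 8.75
tcp_pos: [0.452, -0.0696, 0.0259]
ee_rot: [[0.857, 0.001, -0.516], [0.516, 0.002, 0.857], [0.002, -1.0, 0.001]]
wrist_force: [-0.6, -0.4, 0.5]
gripper_width: 0.6
```

Emit:
step_arm:
  moves:
    - [[0,0,0,0,0,0,30],[0,0,0,0,0,0,0],[0,0,0,0,0,0,0],[0,0,0,0,0,0,0],[0,0,0,0,0,0,0]]

```text
time_s: 9.17
tcp_pos: [0.4526, -0.0695, 0.0267]
ee_rot: [[0.857, 0.003, -0.516], [0.516, 0.002, 0.857], [0.004, -1.0, 0.0]]
wrist_force: [-0.6, 0.5, -0.4]
gripper_width: 0.31
```

Emit:
step_arm:
  moves:
    - [[0,0,0,0,0,0,0],[0,0,0,0,0,0,0],[0,0,0,0,0,0,0],[0,0,0,0,-3,0,0],[0,0,0,0,-7,0,0]]

```text
time_s: 9.58
tcp_pos: [0.4492, -0.0702, 0.0941]
ee_rot: [[0.857, -0.008, -0.515], [0.515, 0.001, 0.857], [-0.006, -1.0, 0.005]]
wrist_force: [2.2, 0.4, -1.1]
gripper_width: 0.281
```

```bash
python3 -c "
from plan import *
p,R=place(.18,.075,18); print(p); delta(p,R)
s=cap('scene');crop(s,220,90,110,100,5,'a2s.png')"
```

```text
[0.60759849 0.14289084 0.18540245]
t 9.58 p [ 0.4492 -0.0702  0.0941] w 0.281 F [ 2.2  0.4 -1.1] j [ 11.6  15.3 -33.2  -0.2 -42.  -70.5]
turn [-0.0977  0.6004 -0.3117] shift cm [24.493 -9.231 10.143]
```

View pics/a2s.png

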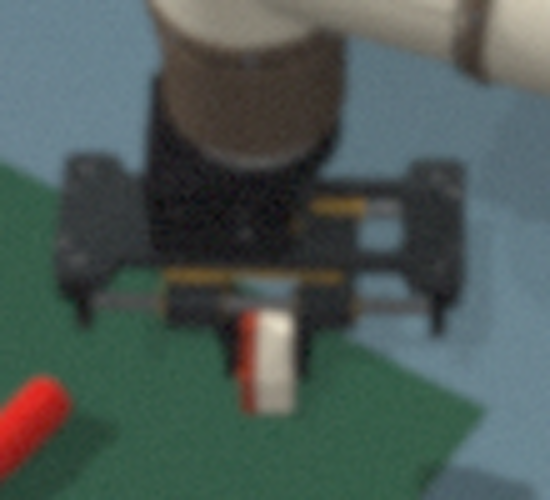

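Emit:
step_arm:
  moves:
    - [[0,0,0,0,-3.5,0,0],[0,0,0,2,-7,0.5,0],[-0.01,0.1,-0.04,5,-9,1.5,0],[-0.02,0.2,-0.1,8.5,-9.5,3,0],[-0.05,0.3,-0.15,12,-9.5,5,0]]

```text
time_s: 10.05
tcp_pos: [0.5292, 0.0303, 0.1948]
ee_rot: [[0.956, 0.159, -0.245], [0.246, 0.017, 0.969], [0.158, -0.987, -0.022]]
wrist_force: [0.2, -0.7, -0.7]
gripper_width: 0.284
```

```bash
python3 -c "
from plan import *
p,R=place(.18,.075,18,off=.012); delta(p,R)"
```

```text
t 10.05 p [0.5292 0.0303 0.1948] w 0.284 F [ 0.2 -0.7 -0.7] j [  22.3   10.4  -23.9    3.5  -46.9 -100.2]
turn [-0.0516  0.3091 -0.1503] shift cm [10.093  2.222  9.028]
```

Emit:
step_arm:
  moves:
    - [[-0.012,0.08,-0.04,2.5,0,2.2,0],[-0.025,0.16,-0.08,5,0,4.5,0],[-0.04,0.24,-0.12,7.5,0.5,6.7,0],[-0.05,0.3,-0.15,9.7,1.3,8.8,0],[-0.05,0.305,-0.15,9.7,1.5,8.8,0]]

```text
time_s: 10.47
tcp_pos: [0.6002, 0.1428, 0.1876]
ee_rot: [[0.952, 0.3, 0.05], [-0.046, -0.019, 0.999], [0.301, -0.954, -0.004]]
wrist_force: [0.5, -1.5, -1.2]
gripper_width: 0.284
```

```bash
python3 -c "
from plan import *
p,R=place(.18,.0335,18,off=.012); delta(p,R)"
```

```text
t 10.47 p [0.6002 0.1428 0.1876] w 0.284 F [ 0.5 -1.5 -1.2] j [  32.8   16.1  -23.8   17.3  -37.1 -138.3]
turn [-0.0002  0.0151 -0.0083] shift cm [1.245 4.385 0.034]
```

Emit:
step_arm:
  moves:
    - [[0,0.008,-0.004,0.6,1.1,0,0],[0,0.015,-0.008,1.1,2.2,0,0],[0,0.015,-0.008,1.2,3.3,0,0],[0,0.015,-0.008,1.2,4.4,0,0],[0,0.015,-0.008,1.2,4.6,0,0]]

```text
time_s: 10.88
tcp_pos: [0.6234, 0.1353, 0.1455]
ee_rot: [[0.951, 0.302, 0.07], [-0.066, -0.023, 0.998], [0.303, -0.953, -0.002]]
wrist_force: [-0.2, 0.1, -1.1]
gripper_width: 0.282
```

```bash
python3 -c "
from plan import *
p,R=place(.18,.0185,18,off=.012); delta(p,R)
s=cap('scene');crop(s,270,180,110,110,6,'a3s.png'); delta(p,R)"
```

```text
t 10.88 p [0.6234 0.1353 0.1455] w 0.282 F [-0.2  0.1 -1.1] j [  30.7   20.5  -24.9   19.5  -31.5 -140.2]
turn [ 0.0037 -0.0047 -0.006 ] shift cm [0.475 1.146 0.665]
t 10.93 p [0.6235 0.1354 0.1462] w 0.283 F [-0.  -0.2 -1.4] j [  30.7   20.4  -24.9   19.5  -31.6 -140.2]
turn [ 0.0034 -0.0045 -0.0054] shift cm [0.449 1.205 0.648]
```

View pics/a3s.png

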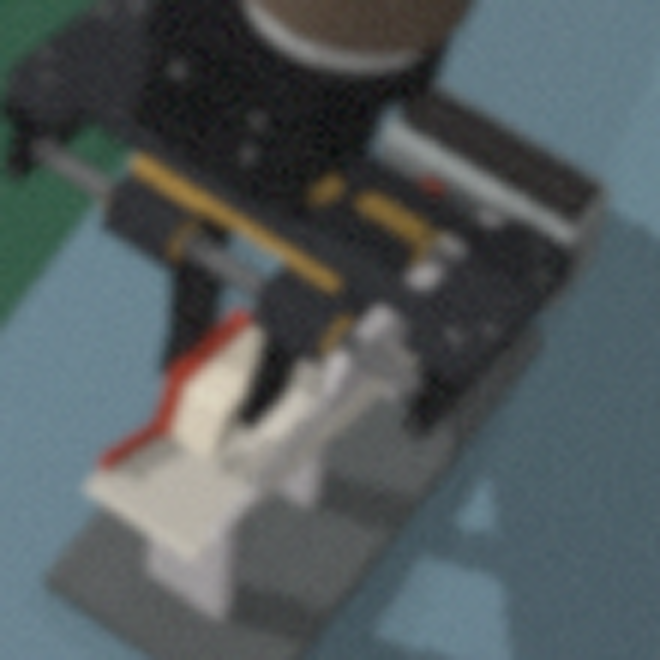

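Emit:
step_arm:
  moves:
    - [[0,0,0,0.2,0,0.3,0],[0,0,0,0.4,0.2,0.6,0],[0,0,0,0.4,0.5,0.6,0],[0,0,0,0.4,0.7,0.6,0],[0,0,0,0.4,0.9,0.6,0]]

```text
time_s: 11.35
tcp_pos: [0.6311, 0.1429, 0.1415]
ee_rot: [[0.949, 0.307, 0.068], [-0.064, -0.02, 0.998], [0.308, -0.952, 0.001]]
wrist_force: [0.6, 0.2, -0.7]
gripper_width: 0.283
```

```bash
python3 -c "
from plan import *
p,R=place(.18,.0185,18,off=.012); delta(p,R)
s=cap('scene');crop(s,270,180,110,110,6,'a4s.png'); delta(p,R)"
```

```text
t 11.35 p [0.6311 0.1429 0.1415] w 0.283 F [ 0.6  0.2 -0.7] j [  31.    21.4  -24.3   19.9  -31.  -140.8]
turn [ 0.0005 -0.0031 -0.0015] shift cm [-0.084  0.545 -0.154]
t 11.4 p [0.6309 0.1427 0.1409] w 0.28 F [ 0.   0.7 -0.8] j [  30.9   21.5  -24.3   19.9  -31.  -140.8]
turn [ 0.0009 -0.0031 -0.0022] shift cm [-0.048  0.499 -0.135]
```

View pics/a4s.png

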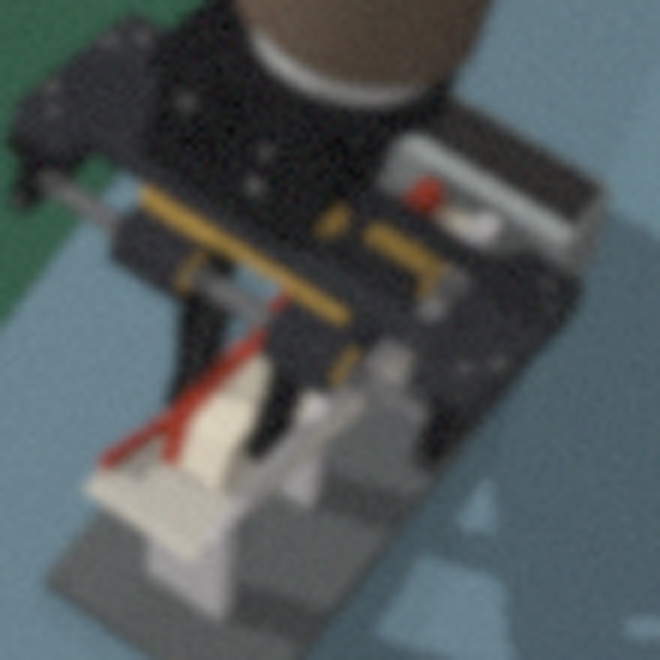

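Emit:
step_arm:
  moves:
    - [[0,0,0,0,0.1,-0.1,0],[0,0,0,0,0.2,-0.15,0],[0,0,0,0,0.3,-0.15,0],[0,0,0,0,0.35,-0.15,0],[0,0,0,0,0.35,-0.15,0]]

```text
time_s: 11.82
tcp_pos: [0.632, 0.1412, 0.138]
ee_rot: [[0.949, 0.307, 0.068], [-0.065, -0.021, 0.998], [0.307, -0.952, 0.0]]
wrist_force: [-0.4, -0.5, -0.3]
gripper_width: 0.284
```

Emit:
step_arm:
  moves:
    - [[0,0,0,0,0,0,36],[0,0,0,0,0,0,40],[0,0,0,0,0,0,48],[0,0,0,0,0,0,50],[0,0,0,0,0,0,50]]

```text
time_s: 12.23
tcp_pos: [0.6321, 0.1413, 0.1382]
ee_rot: [[0.949, 0.307, 0.068], [-0.064, -0.02, 0.998], [0.308, -0.952, 0.0]]
wrist_force: [0.1, 0.2, 0.8]
gripper_width: 0.482
```

```bash
python3 -c "
from plan import *
delta([.6,-.2983,.12],down(99.5))
c=cap('top');s=cap('scene');crop(c,200,160,80,100,6,'a5t.png');crop(s,270,180,110,110,6,'a5s.png')"
```

```text
t 12.23 p [0.6321 0.1413 0.1382] w 0.482 F [0.1 0.2 0.8] j [  30.7   21.7  -24.5   20.1  -30.5 -140.8]
turn [ 0.0361 -0.2317  0.3112] shift cm [ -0.769   1.646 -44.077]
```

View pics/a5s.png

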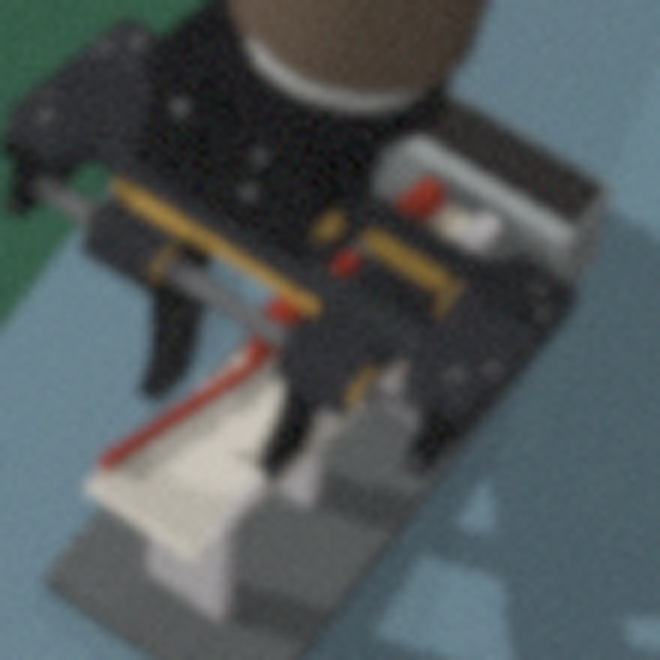

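View pics/a5t.png

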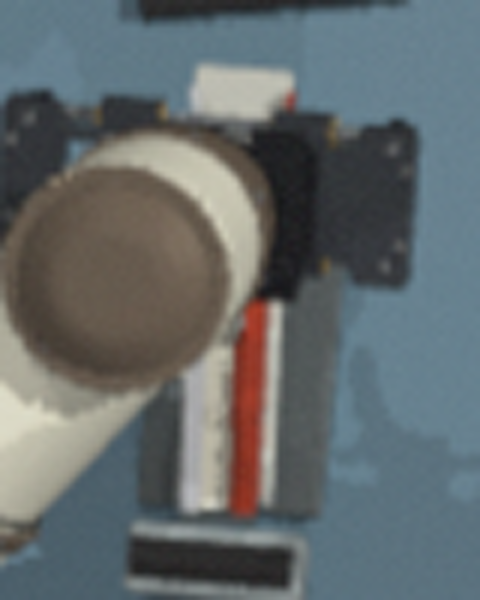

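Emit:
step_arm:
  moves:
    - [[0,0,0,0,-2,0,60],[0,0,0,0,-4.5,0,60],[0,0,0.1,0,-7,-2,60],[0.01,-0.08,0.2,0,-7.5,-5.5,60],[0.02,-0.16,0.3,0,-7.5,-9,60]]

```text
time_s: 12.75
tcp_pos: [0.6041, 0.0582, 0.213]
ee_rot: [[0.996, 0.052, -0.07], [0.071, -0.002, 0.997], [0.052, -0.999, -0.006]]
wrist_force: [1.3, -0.5, -0.4]
gripper_width: 0.599
```

```bash
python3 -c "
from plan import *
delta([.6,-.2983,.20],down(99.5))"
```

```text
t 12.75 p [0.6041 0.0582 0.213 ] w 0.599 F [ 1.3 -0.5 -0.4] j [  21.4   19.7   -6.8    1.4  -60.8 -108. ]
turn [ 0.0083 -0.0951  0.0516] shift cm [ -2.995   1.359 -35.52 ]
```

Emit:
step_arm:
  moves:
    - [[0,-0.02,0.01,-0.3,0,-3.6,60],[0,-0.04,0.02,-0.6,0,-7.2,60],[0,-0.06,0.03,-0.9,0,-10.8,60],[0.005,-0.08,0.04,-1.2,0,-14.4,60],[0.008,-0.095,0.05,-1.5,0,-18,60]]

```text
time_s: 13.17
tcp_pos: [0.5994, -0.1259, 0.2103]
ee_rot: [[0.987, -0.001, -0.158], [0.158, -0.004, 0.987], [-0.002, -1.0, -0.003]]
wrist_force: [-0.5, 0.0, 0.0]
gripper_width: 0.6
```

Emit:
step_arm:
  moves:
    - [[0,0,0,0,0.5,-3.6,60],[0,0,0,0,1,-7.2,60],[0,0,0,0,2.5,-10.8,60],[0,0,0,0,4.5,-14.2,60],[0,0,0,0,7,-17,60]]

```text
time_s: 13.58
tcp_pos: [0.6271, -0.2953, 0.1416]
ee_rot: [[0.988, 0.003, -0.156], [0.156, -0.005, 0.988], [0.002, -1.0, -0.006]]
wrist_force: [0.4, -0.0, 0.8]
gripper_width: 0.597
```

```bash
python3 -c "
from plan import *
delta([.6,-.2983,.07],down(99.5))"
```

```text
t 13.58 p [ 0.6271 -0.2953  0.1416] w 0.597 F [ 0.4 -0.   0.8] j [-11.8  32.3   3.8   0.3 -61.2 -69.4]
turn [ 0.0057 -0.0094  0.0017] shift cm [-2.738  7.157  0.163]
```

Emit:
step_arm:
  moves:
    - [[0,-0.009,0,-1,0,0,60],[0,-0.009,0,-2.2,1,0.1,60],[0,-0.009,0,-2.8,3,0.1,60],[0,-0.009,0,-2.8,5,0.1,60],[0,-0.009,0,-2.8,6.5,0.1,60]]

```text
time_s: 14.0
tcp_pos: [0.5972, -0.2958, 0.0748]
ee_rot: [[0.986, -0.002, -0.165], [0.165, -0.003, 0.986], [-0.003, -1.0, -0.003]]
wrist_force: [0.7, 0.2, 0.2]
gripper_width: 0.598
```

```bash
python3 -c "
from plan import *
delta([.6,-.2983,.0235],down(99.5))
c=cap('top');s=cap('scene');crop(c,330,160,100,90,6,'d1t.png');crop(s,110,110,110,100,6,'d1s.png')"
```

```text
t 14.0 p [ 0.5972 -0.2958  0.0748] w 0.598 F [0.7 0.2 0.2] j [-12.4  33.8  -4.2   0.3 -52.  -68.3]
turn [ 0.0029 -0.0001 -0.0027] shift cm [ 0.249  5.129 -0.274]
```

View pics/d1s.png

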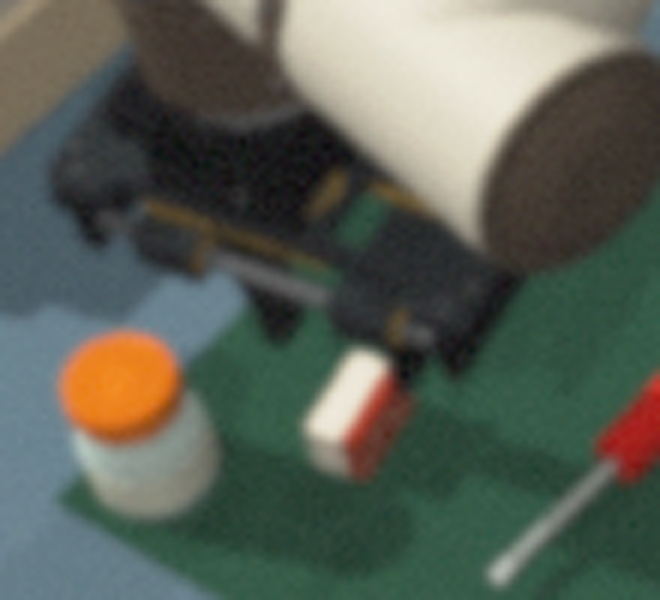

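View pics/d1t.png

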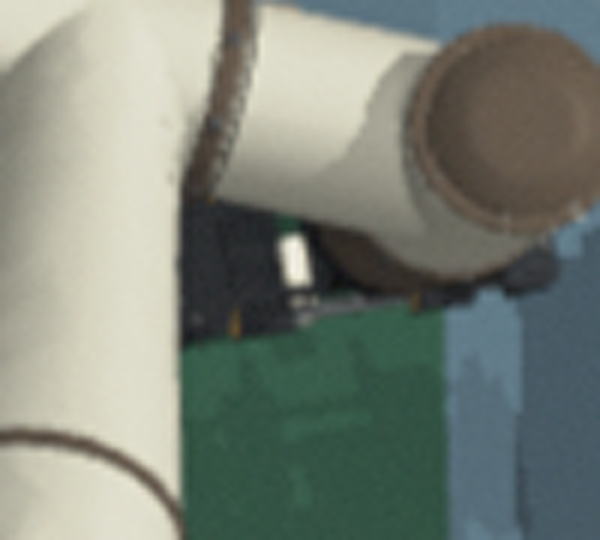

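```bash
python3 -c "
from plan import *
c=cap('top');s=cap('scene')
print('jar scene', px2w(s,110+121/6,110+385/6,.07)); print('top',px2w(c,280+724/6,175+58/6,.07))"
```

```text
jar scene [ 0.66583923 -0.35535738  0.07      ]
top [ 0.66317107 -0.36272138  0.07      ]
```

Emit:
step_arm:
  moves:
    - [[0,0,0,0,1,-0.2,60],[0,0,0,0,2,-0.25,60],[0,0,0,0,3,-0.25,60],[0,0,0,0,4,-0.25,60],[0,0,0,0,4.7,-0.25,60]]

```text
time_s: 14.62
tcp_pos: [0.5979, -0.2985, 0.0271]
ee_rot: [[0.986, -0.003, -0.165], [0.165, -0.003, 0.986], [-0.004, -1.0, -0.003]]
wrist_force: [-0.8, 0.7, 0.0]
gripper_width: 0.601
```

```bash
python3 -c "
from plan import *
delta([.598,-.2983,.0265],down(99.5))
s=cap('scene');crop(s,110,110,110,100,6,'d2s.png')"
```

```text
t 14.62 p [ 0.5979 -0.2985  0.0271] w 0.601 F [-0.8  0.7  0. ] j [-12.6  37.2  -6.    0.3 -46.9 -68.1]
turn [ 0.0027  0.0002 -0.0036] shift cm [0.015 0.055 0.016]
```

View pics/d2s.png

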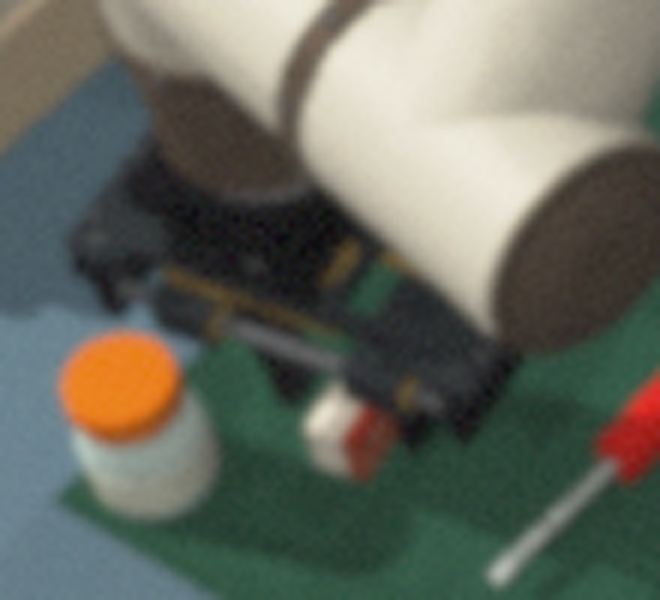

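Emit:
step_arm:
  moves:
    - [[0,0,0,0,0,0,30],[0,0,0,0,0.05,0,0],[0,0,0,0,0.05,0,0],[0,0,0,0,0.05,0,0],[0,0,0,0,0.05,0,0]]

```text
time_s: 15.08
tcp_pos: [0.599, -0.2988, 0.029]
ee_rot: [[0.986, -0.0, -0.166], [0.166, -0.004, 0.986], [-0.001, -1.0, -0.004]]
wrist_force: [0.1, 0.9, 0.8]
gripper_width: 0.304
```

Emit:
step_arm:
  moves:
    - [[0,0,0,0,0,0,0],[0,0,0,0,0,0,0],[0,0,0,0,0,0,0],[0,0,0,0,-3,0,0],[0,0,0,0,-7,0,0]]

```text
time_s: 15.5
tcp_pos: [0.5956, -0.2974, 0.0944]
ee_rot: [[0.986, -0.011, -0.165], [0.165, -0.0, 0.986], [-0.011, -1.0, 0.001]]
wrist_force: [0.4, -0.8, -1.1]
gripper_width: 0.282
```

```bash
python3 -c "
from plan import *
p,R=place(.18,.075,18,sg=-1,off=.0125); print(p); delta(p,R); print(np.degrees(np.arctan2(R[1,2],R[0,2])))
s=cap('scene');crop(s,110,90,110,100,6,'d3s.png')"
```

```text
[0.60698174 0.14293073 0.18730457]
t 15.5 p [ 0.5956 -0.2974  0.0944] w 0.282 F [ 0.4 -0.8 -1.1] j [-12.6  32.8  -2.8   0.2 -55.  -68.1]
turn [-0.4721 -2.8754  0.0528] shift cm [ 8.272 -9.328 43.257]
-93.7
```

View pics/d3s.png

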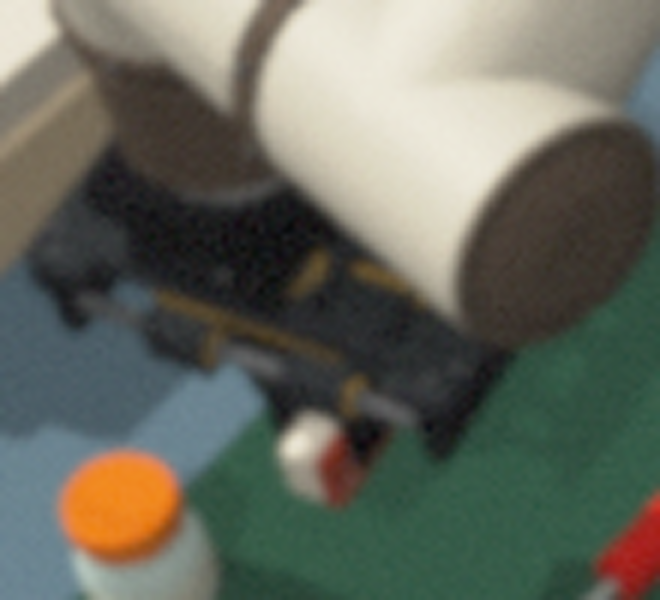

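Emit:
step_arm:
  moves:
    - [[0,-0.1,0,0,-3,0,0],[0,-0.22,0,0,-6,1,0],[0,-0.34,0,0,-8.5,4,0],[0,-0.46,0,0,-10.5,7,0],[0,-0.58,0,0,-11,10.5,0]]

```text
time_s: 15.97
tcp_pos: [0.5831, -0.1947, 0.2122]
ee_rot: [[0.731, 0.007, -0.682], [0.682, -0.006, 0.731], [0.001, -1.0, -0.009]]
wrist_force: [1.1, 1.5, 0.1]
gripper_width: 0.283
```

```bash
python3 -c "
from plan import *
p,R=place(.18,.095,18,sg=-1,off=.0125); print(p); delta(p,R)"
```

```text
[0.5982326  0.14349651 0.20528045]
t 15.97 p [ 0.5831 -0.1947  0.2122] w 0.283 F [1.1 1.5 0.1] j [ -3.2  21.7  -3.4   0.3 -64.5 -43.9]
turn [-0.3593 -2.3028  0.1479] shift cm [24.183  0.501 23.695]
```

Emit:
step_arm:
  moves:
    - [[0,-0.12,0,2,0,2,0],[0,-0.24,0,4,0,4,0],[0,-0.36,0,6,0,6,0],[0,-0.48,0,8,0,8,0],[0,-0.6,0,10,0,10,0]]

```text
time_s: 16.38
tcp_pos: [0.5867, -0.0518, 0.2074]
ee_rot: [[0.217, -0.001, -0.976], [0.976, -0.004, 0.217], [-0.004, -1.0, 0.0]]
wrist_force: [0.2, 0.2, -0.1]
gripper_width: 0.281
```

```bash
python3 -c "
from plan import *
p,R=place(.18,.095,18,sg=-1,off=.0125); delta(p,R)"
```

```text
t 16.38 p [ 0.5867 -0.0518  0.2074] w 0.281 F [ 0.2  0.2 -0.1] j [ 10.8  19.7  -7.1   0.2 -63.3 -23.4]
turn [-0.274  -1.7084  0.2292] shift cm [19.311  0.142  3.107]
```

Emit:
step_arm:
  moves:
    - [[0,-0.12,0,2,0,0.3,0],[0,-0.24,0,4,0,0.6,0],[0,-0.36,0,6,0,0.9,0],[0,-0.48,0,8,0,1.2,0],[0,-0.6,0,10,0,1.5,0]]

```text
time_s: 16.8
tcp_pos: [0.5944, 0.0488, 0.2069]
ee_rot: [[-0.372, -0.001, -0.928], [0.928, -0.004, -0.372], [-0.003, -1.0, 0.002]]
wrist_force: [0.3, -0.9, -0.4]
gripper_width: 0.278
```

Emit:
step_arm:
  moves:
    - [[0,-0.12,0,2,0,0,0],[0,-0.24,0,3,0,0,0],[0,-0.36,0,4,0,0,0],[0,-0.48,0,5,0,0,0],[0,-0.6,0,5.5,0,0,0]]

```text
time_s: 17.22
tcp_pos: [0.5739, 0.0998, 0.2067]
ee_rot: [[-0.832, -0.001, -0.555], [0.555, -0.004, -0.832], [-0.001, -1.0, 0.004]]
wrist_force: [-0.4, 1.1, -1.5]
gripper_width: 0.283
```

```bash
python3 -c "
from plan import *
p,R=place(.18,.095,18,sg=-1,off=.0125); delta(p,R)"
```

```text
t 17.22 p [0.5739 0.0998 0.2067] w 0.283 F [-0.4  1.1 -1.5] j [ 25.9  19.1  -8.    0.2 -63.   30.3]
turn [-0.0861 -0.5189  0.3069] shift cm [ 0.403  0.121 -4.981]
```

Emit:
step_arm:
  moves:
    - [[-0.017,-0.1,0.06,0,0,-1,0],[-0.034,-0.2,0.12,0.1,0,-2,0],[-0.05,-0.3,0.18,0.2,0,-3,0],[-0.068,-0.4,0.24,0.3,0,-4,0],[-0.086,-0.5,0.3,0.4,0,-4.8,0]]

```text
time_s: 17.63
tcp_pos: [0.5983, 0.1421, 0.2069]
ee_rot: [[-0.948, 0.306, -0.084], [0.081, -0.021, -0.996], [-0.306, -0.952, -0.004]]
wrist_force: [0.4, -1.0, -0.5]
gripper_width: 0.28
```

```bash
python3 -c "
from plan import *
p,R=place(.18,.055,18,sg=-1,off=.0125); delta(p,R)"
```

```text
t 17.63 p [0.5983 0.1421 0.2069] w 0.28 F [ 0.4 -1.  -0.5] j [ 33.1  14.7 -22.6  16.9 -39.5  40.2]
turn [-0.0017 -0.0197  0.0028] shift cm [-0.497  4.107 -0.154]
```

Emit:
step_arm:
  moves:
    - [[0,-0.01,0,-0.2,1,0,0],[0,-0.02,0,-0.4,2,-0.1,0],[0,-0.02,0,-0.5,3,-0.1,0],[0,-0.02,0,-0.5,4.1,-0.1,0],[0,-0.02,0,-0.5,4.1,-0.1,0]]

```text
time_s: 18.05
tcp_pos: [0.615, 0.1393, 0.1655]
ee_rot: [[-0.952, 0.297, -0.074], [0.069, -0.026, -0.997], [-0.298, -0.954, 0.004]]
wrist_force: [-0.3, 0.1, 0.1]
gripper_width: 0.285
```

```bash
python3 -c "
from plan import *
p,R=place(.18,.0185,18,sg=-1,off=.0125); delta(p,R)
s=cap('scene');crop(s,270,180,110,110,6,'d4s.png'); delta(p,R)"
```

```text
t 18.05 p [0.615  0.1393 0.1655] w 0.285 F [-0.3  0.1  0.1] j [ 31.7  18.7 -23.8  18.2 -34.8  40.3]
turn [-0.0069 -0.0073  0.0112] shift cm [-0.708  3.257 -0.34 ]
t 18.1 p [0.6152 0.1395 0.1667] w 0.281 F [ 0.5 -0.8  0.2] j [ 31.7  18.6 -23.8  18.2 -34.8  40.3]
turn [-0.0063 -0.0069  0.0099] shift cm [-0.652  3.368 -0.318]
```

View pics/d4s.png

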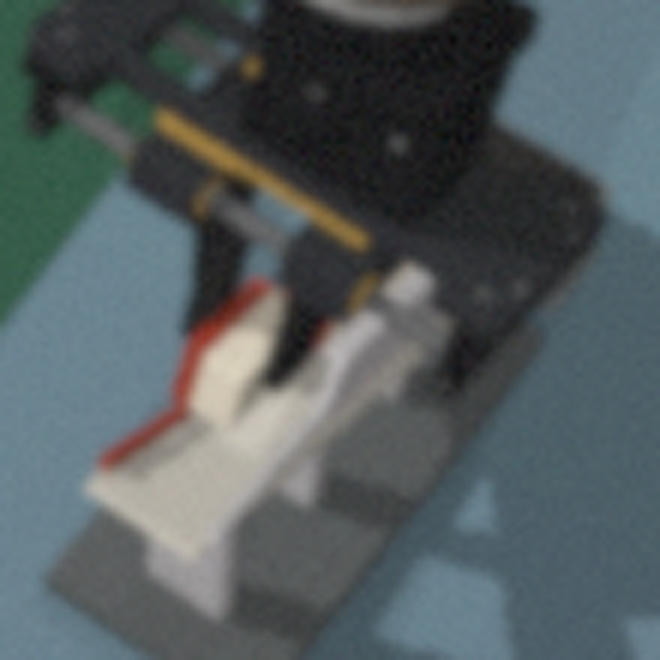

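Emit:
step_arm:
  moves:
    - [[0,-0.005,0.005,-0.3,0.6,-0.2,0],[0,-0.007,0.01,-0.6,1.2,-0.3,0],[0,-0.007,0.01,-0.6,1.8,-0.3,0],[0,-0.007,0.01,-0.6,2.3,-0.3,0],[0,-0.007,0.01,-0.6,2.6,-0.3,0]]

```text
time_s: 18.52
tcp_pos: [0.6289, 0.1422, 0.1451]
ee_rot: [[-0.948, 0.311, -0.064], [0.06, -0.024, -0.998], [-0.312, -0.95, 0.005]]
wrist_force: [0.1, 1.1, 0.2]
gripper_width: 0.28
```

```bash
python3 -c "
from plan import *
p,R=place(.18,.0185,18,sg=-1,off=.0125); delta(p,R)
s=cap('scene');crop(s,270,180,110,110,6,'d5s.png'); delta(p,R)"
```

```text
t 18.52 p [0.6289 0.1422 0.1451] w 0.28 F [0.1 1.1 0.2] j [ 31.1  20.9 -24.7  20.6 -31.1  38.8]
turn [-0.0043  0.0015 -0.0027] shift cm [-0.004  0.909  0.064]
t 18.57 p [0.6287 0.1421 0.1447] w 0.288 F [ 0.3 -0.4 -0.9] j [ 31.1  21.  -24.7  20.6 -31.1  38.8]
turn [-0.0047  0.0015 -0.002 ] shift cm [-0.031  0.873  0.052]
```

View pics/d5s.png

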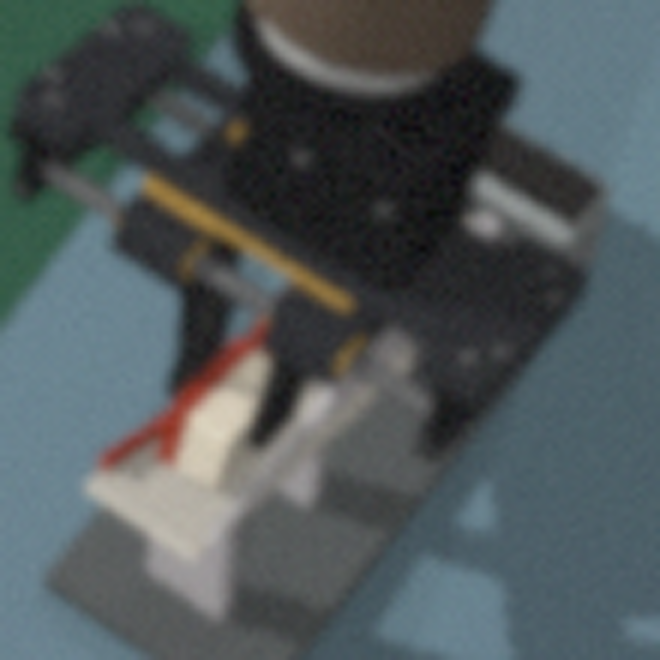

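Emit:
step_arm:
  moves:
    - [[0,0,0,0,0.2,0,0],[0,0,0,0,0.4,0.05,0],[0,0,0,0,0.55,0.05,0],[0,0,0,0,0.65,0.05,0],[0,0,0,0,0.65,0.05,0]]

```text
time_s: 18.98
tcp_pos: [0.631, 0.1418, 0.1398]
ee_rot: [[-0.948, 0.311, -0.064], [0.06, -0.024, -0.998], [-0.312, -0.95, 0.004]]
wrist_force: [1.0, -0.2, -0.6]
gripper_width: 0.284
```

Emit:
step_arm:
  moves:
    - [[0,0,0,0,0,0,36],[0,0,0,0,0,0,40],[0,0,0,0,0,0,48],[0,0,0,0,0,0,50],[0,0,0,0,0,0,50]]

```text
time_s: 19.4
tcp_pos: [0.6311, 0.1419, 0.1402]
ee_rot: [[-0.948, 0.312, -0.064], [0.06, -0.024, -0.998], [-0.313, -0.95, 0.004]]
wrist_force: [0.5, 0.1, 0.0]
gripper_width: 0.484
```

Emit:
step_arm:
  moves:
    - [[0,0,0,0,-2,0,50],[0,0,0,0,-4,0,50],[0,0,0,0,-7,0,30],[0,0,0,0,-10,0,0],[0,0,-0.1,0,-13,-2,0]]

```text
time_s: 19.82
tcp_pos: [0.5866, 0.1571, 0.2571]
ee_rot: [[-0.974, 0.218, -0.067], [0.063, -0.026, -0.998], [-0.22, -0.976, 0.011]]
wrist_force: [0.1, -1.0, -1.0]
gripper_width: 0.355
```

```bash
python3 -c "
from plan import *
c=cap('top');s=cap('scene')
print('key top',px2w(c,161,243.5,.048),'scene',px2w(s,370+275/4,205+240/4,.048))
delta([.465,.37,.12],down(-93))
crop(c,200,160,80,100,6,'e1t.png');crop(s,270,180,110,110,6,'e1s.png');crop(c,130,215,60,55,10,'key_t.png')"
```

```text
key top [0.47021846 0.3861717  0.048     ] scene [0.46771163 0.39541584 0.048     ]
t 19.92 p [0.5969 0.1647 0.2666] w 0.264 F [2.2 0.2 1.2] j [ 34.3  14.  -11.5  10.4 -53.9  46.6]
turn [ 0.0003 -0.0118 -0.2426] shift cm [ 17.581  10.787 -19.623]
```

View pics/e1s.png

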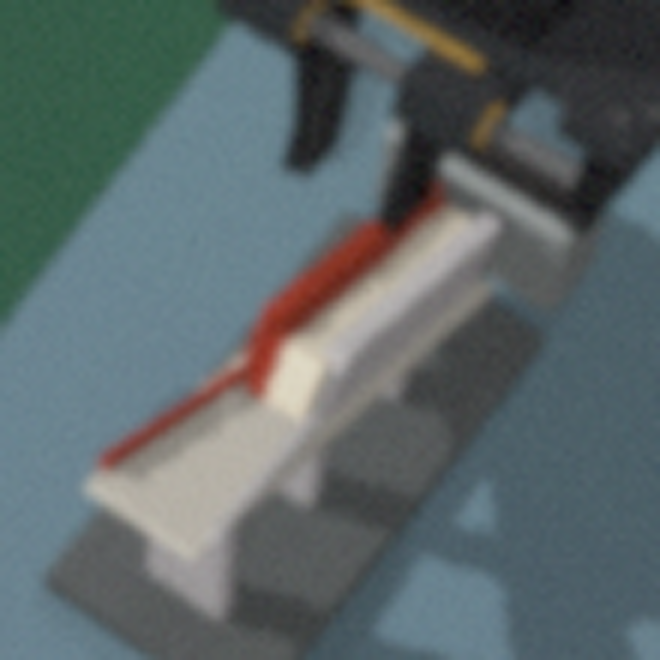

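View pics/e1t.png

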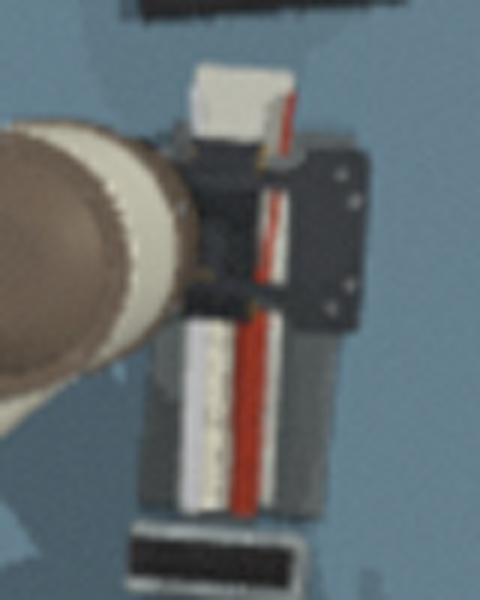

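View pics/key_t.png

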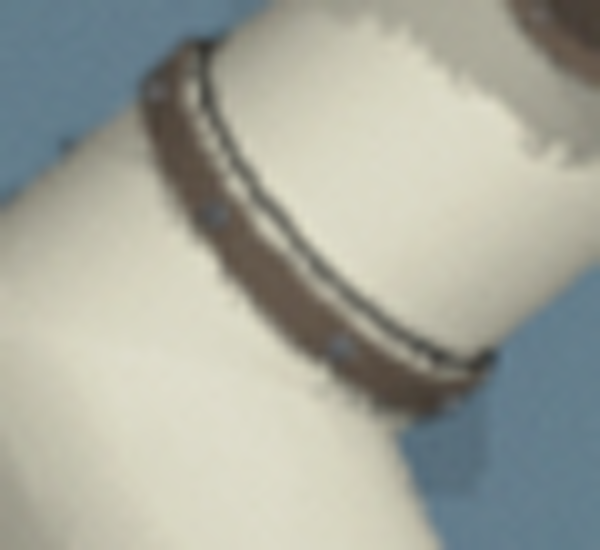

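```bash
python3 -c "
from plan import *
c=cap('top');s=cap('scene')
for C,f,(x0,y0,x1,y1) in ((c,'pics/top0.png',(140,222,182,260)),(s,'pics/scene0.png',(408,245,462,300))):
    im=cv2.imread(f)[y0:y1,x0:x1,::-1].astype(float); g=im[...,1]-np.maximum(im[...,0],im[...,2]); m=(g>50)
    n,l,st,ce=cv2.connectedComponentsWithStats(m.astype(np.uint8)); i=1+np.argmax(st[1:,4]); w=np.where(cv2.dilate((l==i).astype(np.uint8),np.ones((3,3)))>0,np.clip(g,0,None),0)
    yy,xx=np.mgrid[y0:y1,x0:x1]; u,v=(w*xx).sum()/w.sum(),(w*yy).sum()/w.sum()
    print(st[i],u,v,px2w(C,u,v,.048)); k=[u,v]
crop(s,395,230,80,80,7,'key_s.png')
"
```

```text
[15 18  9  9 75] 158.82398708162066 243.73165002935994 [0.46941917 0.39287265 0.048     ]
[ 23  14  15  13 129] 438.0927203726065 264.9181473175781 [0.46833092 0.39407708 0.048     ]
```

View pics/key_s.png

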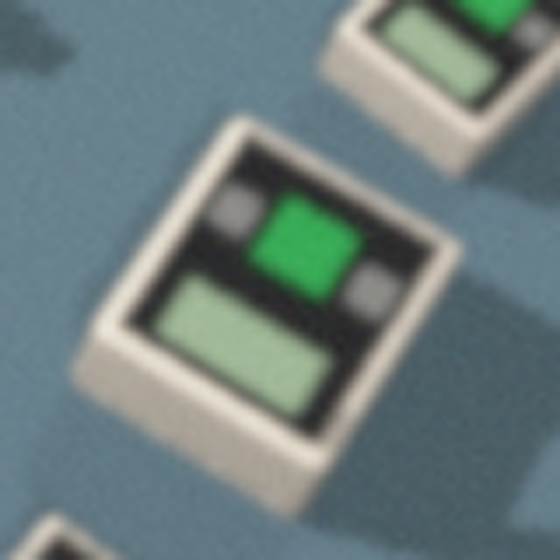

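```bash
python3 -c "
from plan import *
delta([.469,.3935,.12],down(-93))"
```

```text
t 20.02 p [0.5942 0.1624 0.2608] w 0.177 F [-1.  -0.1 -1.5] j [ 34.3  14.1 -12.1  10.4 -53.7  46.5]
turn [-0.0046 -0.0132 -0.2352] shift cm [ 16.899  10.353 -22.282]
```

Emit:
step_arm:
  moves:
    - [[0,0,-0.05,1.5,0,-3,0],[0,0,-0.1,3.5,0,-6,0],[0,0,-0.15,6,0,-9,0],[0,0,-0.2,8.5,1,-12,0],[0,-0.01,-0.235,11,2,-15,0]]

```text
time_s: 20.43
tcp_pos: [0.5004, 0.3184, 0.2125]
ee_rot: [[-0.998, -0.005, -0.058], [0.058, -0.007, -0.998], [0.005, -1.0, 0.007]]
wrist_force: [0.5, 0.3, 0.0]
gripper_width: 0.007
```

```bash
python3 -c "
from plan import *
delta([.469,.3935,.1],down(-93))"
```

```text
t 20.43 p [0.5004 0.3184 0.2125] w 0.007 F [0.5 0.3 0. ] j [ 48.1  20.1  -5.7   0.  -64.7  38.6]
turn [-0.0071 -0.0052  0.0048] shift cm [ 3.509 11.218 -7.396]
```

Emit:
step_arm:
  moves:
    - [[0,0,0,0.8,1.5,-1.8,0],[0,0,0,1.6,4,-3.6,0],[0,0,0,2.4,7,-5.4,0],[0,0,0,3.2,9.5,-7,0],[0,0,0,3.4,11,-7.2,0]]

```text
time_s: 20.85
tcp_pos: [0.4685, 0.3908, 0.0985]
ee_rot: [[-0.998, -0.007, -0.055], [0.055, -0.011, -0.998], [0.006, -1.0, 0.012]]
wrist_force: [-0.0, -0.7, -0.8]
gripper_width: 0.002
```

Emit:
step_arm:
  moves:
    - [[0,0,0,0,0.4,0,0],[0,0,0,0,0.8,0,0],[0,0,0,0,1.2,0,0],[0,0,0,0,1.5,0,0],[0,0,0,0,1.5,0,0]]

```text
time_s: 21.27
tcp_pos: [0.4713, 0.3902, 0.0888]
ee_rot: [[-0.998, -0.003, -0.057], [0.057, -0.006, -0.998], [0.002, -1.0, 0.006]]
wrist_force: [-0.0, -0.1, -0.4]
gripper_width: 0.009
```

```bash
python3 -c "
from plan import *
delta([.469,.3935,.061],down(-93))
s=cap('scene');crop(s,375,190,110,100,6,'k1.png');c=cap('top');crop(c,200,160,80,100,6,'k1t.png')
delta([.469,.3935,.061],down(-93))"
```

```text
t 21.27 p [0.4713 0.3902 0.0888] w 0.009 F [-0.  -0.1 -0.4] j [ 54.8  28.6 -11.7   0.1 -50.1  31.9]
turn [-0.006  -0.005   0.0024] shift cm [ 0.241  2.777 -0.33 ]
t 21.37 p [0.4715 0.3906 0.0893] w 0.002 F [-0.1  0.4  0.5] j [ 54.8  28.6 -11.6   0.1 -50.1  31.9]
turn [-0.0053 -0.0046  0.0018] shift cm [ 0.256  2.833 -0.29 ]
```

View pics/k1.png

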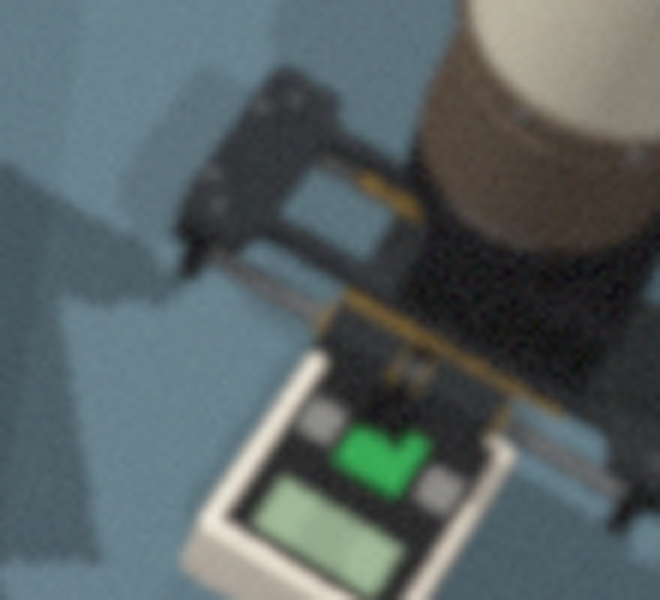

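View pics/k1t.png

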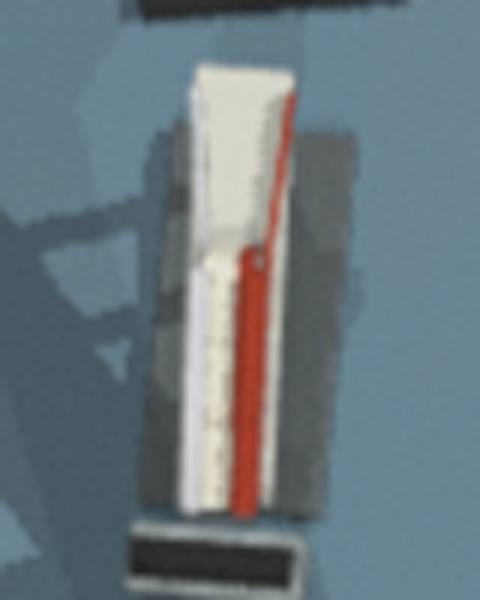

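Emit:
step_arm:
  moves:
    - [[0,0,0,0.2,0.5,-0.2,0],[0,0,0,0.2,1.0,-0.3,0],[0,0,0,0.2,1.5,-0.3,0],[0,0,0,0.2,2.0,-0.3,0],[0,0,0,0.2,2.2,-0.3,0]]

```text
time_s: 21.78
tcp_pos: [0.4686, 0.3932, 0.0652]
ee_rot: [[-0.998, -0.004, -0.056], [0.056, -0.008, -0.998], [0.004, -1.0, 0.008]]
wrist_force: [0.0, -0.5, 0.5]
gripper_width: 0.001
```

Emit:
step_arm:
  moves:
    - [[0,0,0,0,0.1,0,0],[0,0,0,0,0.2,0,0],[0,0,0,0,0.3,0,0],[0,0,0,0,0.4,0,0],[0,0,0,0,0.4,0,0]]

```text
time_s: 22.2
tcp_pos: [0.469, 0.3937, 0.0624]
ee_rot: [[-0.998, -0.003, -0.056], [0.056, -0.006, -0.998], [0.003, -1.0, 0.006]]
wrist_force: [-0.8, -0.2, -0.4]
gripper_width: 0.008
```

```bash
python3 -c "
from plan import *
s=cap('scene');crop(s,375,190,110,100,6,'k2.png')
delta([.469,.3935,.059],down(-93))"
```

```text
t 22.25 p [0.469  0.3937 0.0625] w 0.006 F [ 0.4 -0.4  0.7] j [ 55.2  30.5 -12.9   0.1 -47.   31.5]
turn [-0.0064 -0.004   0.0026] shift cm [-0.     0.351  0.017]
```

View pics/k2.png

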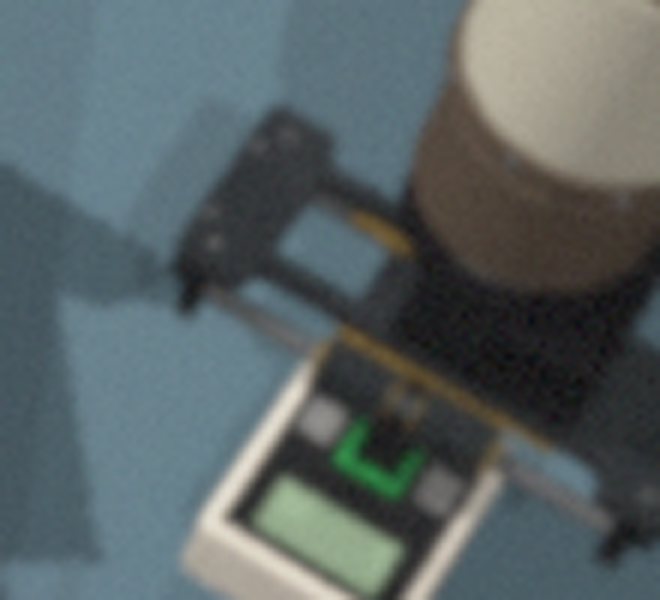

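Fingertip sits inside the green square (crop about (390,440), key centre (383,455)). Now small downward steps with the force watched.

Emit:
step_arm:
  moves:
    - [[0,0,0,0,0.06,0,0],[0,0,0,0,0.12,0,0],[0,0,0,0,0.18,0,0],[0,0,0,0,0.24,0,0],[0,0,0,0,0.3,0,0]]

```text
time_s: 22.67
tcp_pos: [0.469, 0.3937, 0.0595]
ee_rot: [[-0.998, -0.003, -0.056], [0.056, -0.006, -0.998], [0.003, -1.0, 0.007]]
wrist_force: [-0.2, -0.5, 1.7]
gripper_width: 0.006
```

Emit:
step_arm:
  moves:
    - [[0,0,0,0,0.03,0,0],[0,0,0,0,0.06,0,0],[0,0,0,0,0.06,0,0],[0,0,0,0,0.06,0,0],[0,0,0,0,0.06,0,0]]

```text
time_s: 23.08
tcp_pos: [0.469, 0.3937, 0.0592]
ee_rot: [[-0.998, -0.003, -0.056], [0.056, -0.006, -0.998], [0.003, -1.0, 0.006]]
wrist_force: [-0.2, -1.0, 3.5]
gripper_width: 0.003
```

Emit:
step_arm:
  moves:
    - [[0,0,0,0,0.03,0,0],[0,0,0,0,0.06,0,0],[0,0,0,0,0.06,0,0],[0,0,0,0,0.06,0,0],[0,0,0,0,0.06,0,0]]

```text
time_s: 23.5
tcp_pos: [0.469, 0.3937, 0.0587]
ee_rot: [[-0.998, -0.003, -0.056], [0.056, -0.006, -0.998], [0.002, -1.0, 0.006]]
wrist_force: [-2.5, -1.2, 5.9]
gripper_width: 0.002
```

Emit:
step_arm:
  moves:
    - [[0,0,0,0,0.03,0,0],[0,0,0,0,0.05,0,0],[0,0,0,0,0.05,0,0],[0,0,0,0,0.05,0,0],[0,0,0,0,0.05,0,0]]

```text
time_s: 23.92
tcp_pos: [0.469, 0.3937, 0.0585]
ee_rot: [[-0.998, -0.003, -0.056], [0.056, -0.006, -0.998], [0.002, -1.0, 0.006]]
wrist_force: [-1.8, -1.6, 6.1]
gripper_width: 0.005
```

Emit:
step_arm:
  moves:
    - [[0,0,0,0,0.03,0,0],[0,0,0,0,0.04,0,0],[0,0,0,0,0.04,0,0],[0,0,0,0,0.04,0,0],[0,0,0,0,0.04,0,0]]

```text
time_s: 24.33
tcp_pos: [0.469, 0.3937, 0.0584]
ee_rot: [[-0.998, -0.003, -0.056], [0.056, -0.006, -0.998], [0.002, -1.0, 0.006]]
wrist_force: [-2.7, -1.1, 9.0]
gripper_width: 0.004
```

```bash
python3 -c "
from plan import *
s=cap('scene');crop(s,375,190,110,100,6,'k3.png')
delta([.469,.3935,.059],down(-93))"
```

```text
t 24.38 p [0.469  0.3937 0.0584] w 0.005 F [-1.5 -1.5  8.6] j [ 55.2  30.7 -13.1   0.1 -46.5  31.5]
turn [-0.0064 -0.0036  0.0023] shift cm [ 0.002 -0.057  0.017]
```

View pics/k3.png

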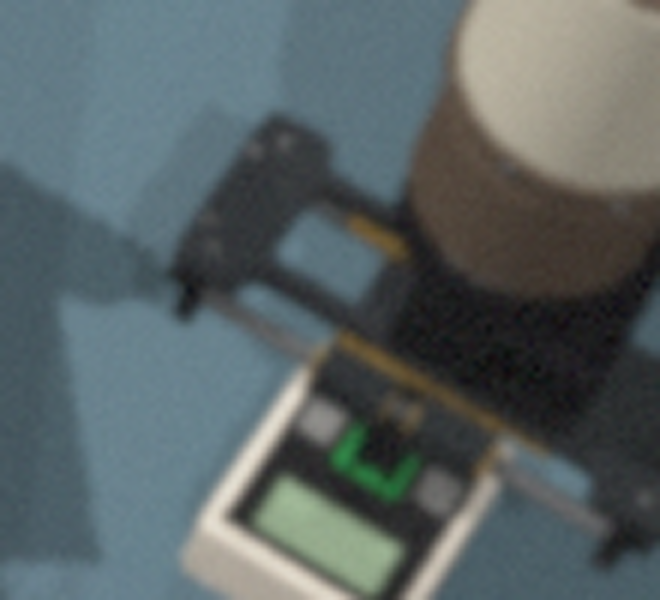

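Emit:
step_arm:
  moves:
    - [[0,0,0,0,-0.3,0,0],[0,0,0,0,-1,0,0],[0,0,0,0,-3,0,0],[0,0,0,0,-6,0,0],[0,0,0,0,-10,0,0]]

```text
time_s: 24.8
tcp_pos: [0.468, 0.3928, 0.1553]
ee_rot: [[-0.998, -0.008, -0.057], [0.057, -0.012, -0.998], [0.007, -1.0, 0.012]]
wrist_force: [1.4, -0.1, 0.0]
gripper_width: 0.003
```

Emit:
step_arm:
  moves:
    - [[0,0,0,0,-1,0,0],[0,0,0,0,-1,0,0],[0,0,0,0,-1,0,0],[0,0,0,0,-1,0,0],[0,0,0,0,-1,0,0]]

```text
time_s: 25.22
tcp_pos: [0.4686, 0.3936, 0.1655]
ee_rot: [[-0.998, -0.005, -0.057], [0.057, -0.009, -0.998], [0.005, -1.0, 0.009]]
wrist_force: [0.1, -0.9, -0.4]
gripper_width: 0.005
```

```bash
python3 -c "
from plan import *
s=cap('scene');c=cap('top');crop(s,0,0,560,420,1,'fin_s.png');crop(c,0,0,560,420,1,'fin_t.png');crop(s,270,180,110,110,6,'fin_r.png')
delta([.469,.3935,.16],down(-93))
from fit import fit
print(fit([c],.5868,-.0976,-35)[0])"
```

```text
t 25.32 p [0.4689 0.3938 0.1658] w 0.006 F [-0.1  0.6  0. ] j [ 55.2  24.1  -6.5   0.1 -59.9  31.6]
turn [-0.0089 -0.0041  0.0044] shift cm [-0.013  0.578  0.023]
([np.float64(0.5864799043252503), np.float64(-0.09770821037006291), np.float64(-35.27168427894437)], np.float64(13.82365317457364))
```

View pics/fin_s.png

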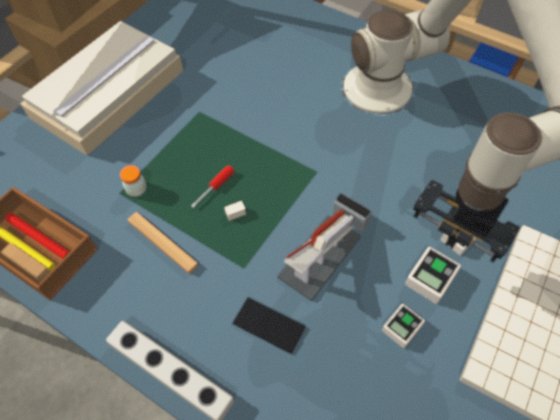

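View pics/fin_r.png

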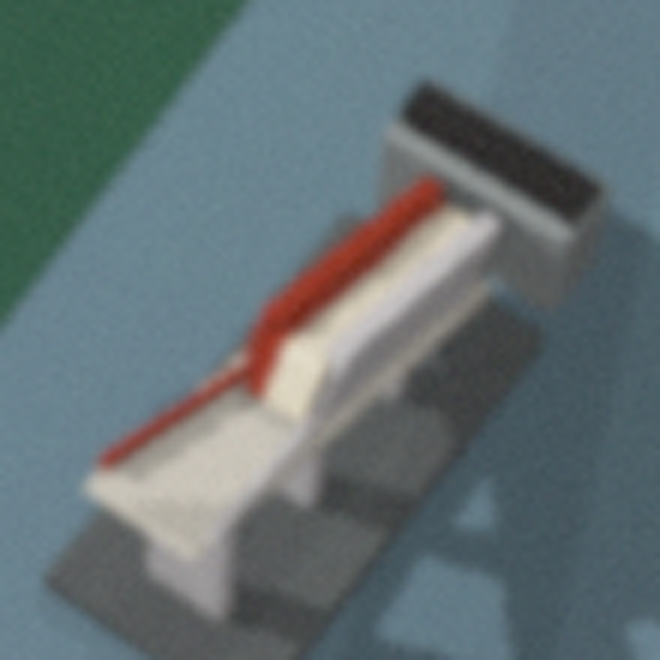

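All three blocks are in the tube, the gripper is clear, and the jar, batten, screwdriver, phone and plain block are where they started. I'm handing the job in.

```bash
python3 -c "
from station import r
print(r.finish_job())"
```

```text
the job is handed in; nothing more can be done
None
```

I loaded all three red-faced blocks into the rail, then pressed the green key on the largest console. I handed the job in at about 25 s on the robot's clock; no verdict was reported.

**Blocks:** The last pictures show the three in an unbroken row from the end stop to just past the mouth, red faces to the red wall. The second block from the right was turned half round before placing, because its red face pointed the other way.

**Key:** I pressed it in small steps, holding about 6 to 9 N at the wrist for over half a second, then released it. The last wrist reading was back to about zero, with the tool about 10 cm above the key. I couldn't clearly tell from the console display whether it had responded.

**Other things on the bench:** The plain block measured within 1 mm of its start. The screwdriver, jar, batten and phone I compared only by eye in the pictures, and none looked moved.

**What disagreed or went less smoothly:**
- **Cameras:** the two views differed by about 1 to 2 mm on positions, and by up to 8 degrees on block angles in my first fit. I used the top view's angles, which matched the block edges.
- **First block:** it touched the tray with about 19 N, and the force settled before I let go.
- **Tilt:** I tilted the tool 18 degrees instead of 26 when placing, to stay clear of the wrist joint limits.

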